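Clamp cells in the test dock, set and lock the load dial

ROBOT

A 6-joint arm with a two-finger parallel gripper is mounted at the origin on a cart in front of the work surface, level with it; the furniture and walls round the work are solid. World frame = base frame: x ahead of the robot, y to its left, z up, the work surface at z = 0. Lengths are in mm, angles in rad, forces in N, time in s.
With the tool pointing down it reaches from about 350 to 975 mm from the base axis. Payload 17.4 kg.
Tool frame: the origin (TCP) lies on the centre line of the jaws, within the pads' length; the fingertips stand 22 mm ahead of it and the grasp point (between the pads) lies 3 mm ahead of it (manip.tips_ahead is the distance from the TCP to the fingertips, in mm); z points along the fingers, y is the line along which they close (so a half turn about z gives the same grasp; the last joint's range is limited). The gripper opens to 85 mm and grips with 20 to 120 N. Pads are 22 mm wide; open, the fingers measure 114 mm over their backs; the gripper's body (76 mm by 85 mm) begins 54 mm behind the grasp point. The pads swing forward as they close: fully open they stand 13 mm farther back than shut.
Start: joints at [1.258, 0.116, 1.442, -0, 1.584, -0.038], TCP at [183.172, 649.677, 253.303] pointing down, gripper open.
Joint ranges: [-2.83, 2.83], [-0.83, 2.19], [0.07, 2.5], [-1.14, 4.28], [0.01, 3], [-2.97, 2.97]. Speed limits (rad/s): [1.89, 1.89, 2.22, 3.14, 3.14, 3.14].

INTERFACE

Orientations are given as a unit quaternion [w, x, y, z].
In Python, from cell import get_obs, capture, camera_params, manip gives the robot as it stands. The module is installed in compiled form; this text tells all that it offers.
- The arm moves only by the tool move_arm, never from a script. Its argument "plan" is a list of rows, each a list of 3 entries, a list of its own where there are three numbers: the shift along the tool's x, y, z in m, then the turn, a rotation vector about the tool's x, y, z in degrees, then the opening, from -1 (shut) to 1 (fully open), so that 0 is half open. A call has 1 to 8 rows; each row is the pose to reach, as a shift and turn from the pose commanded when the call began, along the tool's axes at that moment; what a row does not reach only later rows make up. A row lasts 1/10 s, in which the tool goes at most 50 mm and 8.59 degrees, less where a joint would pass 70% of its speed; a pose out of reach is approached as far as the arm can. A call with a gripper value outside its range is refused whole. The fingers move at their own pace and stop on an object; "squeeze" is the grip in N (left out, the last holds). Time passes only in rows, so rows that repeat a pose let the fingers close. It gives the time, the measured TCP pose, the force, the opening and the grip force at its end, in the units of the state.
- get_obs(): the state, without advancing time (a new reading comes with each control period).
- capture(name): name is "scene" or "top" or "wrist"; returns (picture, depth): 480x640x3 uint8, red, green, blue; 480x640 float32, mm along the optical axis (not along the pixel's ray), 0 where there is no reading.
- camera_params(name): a dict with "K" (3x3 intrinsics, pixels), "distortion" ([k1, k2, p1, p2, k3] as OpenCV has them; the pictures are not rectified), "rvec" (rotation vector, rad) and "tvec" (3), from world to camera coordinates, as OpenCV has them; the wrist camera has in their place "tool_from_camera" (4x4, takes a point from camera to tool coordinates, whose origin is the TCP and whose axes are the flange's). Camera axes: x right, y down, z forward; pixel columns grow to the right and rows downward; lengths in mm; the calibration is good to about 2 mm. A picture is of the moment at which its call begins: read the wrist's pose just before it. camera_params takes no time and is no camera call.
- manip.finish_job(): hands the job in; it is judged then, once.
The state is a dict: "time": time; "joints": joint angles; "dq": joint speeds; "joint_efforts": joint torques, N m; "tool_pos": TCP position; "tool_rot": TCP orientation; "ft_force": force on the tool from outside, world axes, zero at the start; "torque": the same for the moment, N m; "finger_gap": finger opening in mm; "grip_force": force on a finger pad.
Only numpy, scipy, OpenCV 4.12 (cv2) and the standard library are available. Lean on these libraries where they do the work, as an engineer would, in place of code of your own. Each camera call takes 0.05 s, during which the arm holds its last target. There are 200 camera calls.

TASK

Set up a run on the battery test dock: swing its clamp lever fully open, lay every cell from the mat flat in a bay of its own (any bay, either way round), and swing the lever fully shut over them. Then, with the lock cover slid back off the load dial, turn the dial until its pointer points at the brass set-point tab, and slide the cover fully over the dial again. Do not disturb the beaker and the bottle behind.

Things in the scene. Friction and masses are not known exactly. Their poses are not given: they have to be found in the camera images.
- dock: Battery-cell dock, fixed: a grey base plate 125 x 200 mm and 12 mm thick, with four open bays side by side along its y. Origin at worktop level under the middle of the row of bays; z up, x towards the hinge of the clamp lever (away from the robot), y along the row.
- load_unit: Load unit, fixed: a low grey box 100 x 180 x 30 mm that stands to one side of the dock. Origin under its centre; z up; y along its long side. On its top: the dial at y = +48 mm, the lock cover slides on it along y, over the dial at the start.
- clamp (a joint): Clamp lever of the dock, rad: 0 = shut (lying level over the cells), 1.95 = fully open (past upright, against its stop). Two side arms 167 mm apart carry a pressure bar 75 mm from the hinge, whose underside is 2 mm above seated cells when shut, and a grip bar 137 mm from the hinge. Stiff hinge: it stays where it is left (moving it takes about 1 to 2 N at the grip bar).
- clamp_hinge (a point): Centre of the lever's hinge axis, in the dock's axes (fixed): 75 mm behind the row of bays, 36 mm above the worktop; the axis runs along the dock's y. The lever lies from here towards the dock's -x when shut and swings up and over towards +x.
- clamp_grip (a point): Middle of the lever's grip bar: a round bar along the dock's y, 13 mm thick in a rubber sleeve over its middle 80 mm. When shut it overhangs the near edge of the base plate by 22 mm, 36 mm above the worktop, with free space below.
- dial (a joint): Dial knob of the load unit, rad: grows as the knob turns clockwise seen from above, range 0 to 2.8; at 0 the pointer points along the load unit's -y (towards where the cover rests when slid back), at 1.57 along its -x (towards the robot). It can be reached only with the lock cover slid back. Stays where it is left (0.05 N m).
- dial_grip (a point): On the knob's axis, 26 mm above the top of the load unit (56 mm above the worktop): the black knob is an upright bar 34 mm long (along this point's x), 10 mm thick and 26 mm tall on a skirt 42 mm across and 8 mm high; the bar's top is 34 mm above the unit's top. This point's +x is where the pointer (a small nose at the skirt and a white line on the bar) points.
- setpoint: Set-point tab: small brass tab, 9 mm wide and 6 mm high, with a point towards the knob, clipped at the dial's rim 24 to 37 mm from the knob's axis. Origin on the knob's axis at the top of the load unit; its +x points from the axis to the tab. The pointer is on the mark when the knob's x and this x point the same way. It never moves and lies 0.7 to 2.3 rad clockwise of the pointer at the start.
- cover (a joint): Sliding lock cover, m: 0 = right back and off the dial, 0.103 = fully over the dial; at the start it is over the dial. It slides along the load unit's +y; takes about 1 to 2 N and stays where it is left.
- cover_fin (a point): Grip fin on top of the lock cover: 44 mm (x) by 10 mm (y) by 26 mm tall, from 71 mm to 97 mm above the worktop; this point is in its upper half, 94 mm above the worktop, and moves with the cover. The cover is an aluminium tunnel 88 mm wide, 56 mm long (y) and 42 mm high, open at both ends, axes as the load unit.
- mat: Flat black rubber mat 175 x 200 x 3 mm, fixed, on the other side of the dock from the load unit; origin under its centre. The cells lie on it at the start.
- beaker: Empty glass beaker 55 mm across, 70 mm high, standing behind the work: leave it alone. Origin under its centre.
- oil_bottle: Small brown dropper bottle 31 mm across, 74 mm high, standing behind the work: leave it alone. Origin under its centre.
- bay0 (a point): Bay 0 of the dock (-72 mm along the dock's y), point in the middle of its floor, 12 mm above the worktop, dock's axes. A cell lies in it along the dock's x, either way round. Clear space 55 mm long between two brass end contacts (10 mm high) and 19 mm wide between four low ribs (6 mm high) that stand only near the ends, so that fingers have free room beside the cell's middle 30 mm.
- bay1 (a point): Bay 1 of the dock (-24 mm along the dock's y), point in the middle of its floor, 12 mm above the worktop, dock's axes. A cell lies in it along the dock's x, either way round. Clear space 55 mm long between two brass end contacts (10 mm high) and 19 mm wide between four low ribs (6 mm high) that stand only near the ends, so that fingers have free room beside the cell's middle 30 mm.
- bay2 (a point): Bay 2 of the dock (+24 mm along the dock's y), point in the middle of its floor, 12 mm above the worktop, dock's axes. A cell lies in it along the dock's x, either way round. Clear space 55 mm long between two brass end contacts (10 mm high) and 19 mm wide between four low ribs (6 mm high) that stand only near the ends, so that fingers have free room beside the cell's middle 30 mm.
- bay3 (a point): Bay 3 of the dock (+72 mm along the dock's y), point in the middle of its floor, 12 mm above the worktop, dock's axes. A cell lies in it along the dock's x, either way round. Clear space 55 mm long between two brass end contacts (10 mm high) and 19 mm wide between four low ribs (6 mm high) that stand only near the ends, so that fingers have free room beside the cell's middle 30 mm.
- cell0_mid (a point): Centre of battery cell 0: 50 x 15 x 15 mm, about 25 g, lying flat; the point is 7.5 mm from its long faces, y runs along its length. May be absent. In a bay it is 7.5 mm above the bay's floor.
- cell1_mid (a point): Centre of battery cell 1: 50 x 15 x 15 mm, about 25 g, lying flat; the point is 7.5 mm from its long faces, y runs along its length. May be absent. In a bay it is 7.5 mm above the bay's floor.
- cell2_mid (a point): Centre of battery cell 2: 50 x 15 x 15 mm, about 25 g, lying flat; the point is 7.5 mm from its long faces, y runs along its length. May be absent. In a bay it is 7.5 mm above the bay's floor.
- cell3_mid (a point): Centre of battery cell 3: 50 x 15 x 15 mm, about 25 g, lying flat; the point is 7.5 mm from its long faces, y runs along its length. May be absent. In a bay it is 7.5 mm above the bay's floor.

How it is judged:
By the outcome, as a careful person would: the job done as asked, in the order asked, and still so for the second after the job is handed in, with the robot touching nothing.
Of cell0, cell1, cell2, cell3 only 2 to 4 are there at a start; the rules pass over those that are not, and their reading is None.
At some moment in a run one of cell0, cell1, cell2, cell3 may be knocked a few centimetres aside while the robot is not near it.
Once in a run the grip may slacken for a moment while it holds something.
It also fails if it takes over 210 s, if anything falls off the work surface, if the arm or the gripper's body presses on something with over 40 N, if the wrist force passes 120 N, or if a joint passes its speed limit or range.

## Working session

There is one attempt and no reset: what is moved stays moved. The work goes in short steps, Python scripts to look and compute and a tool call to move; the robot and the scene stay as the last step left them, time stands still between calls to the robot, and variables do not carry over. Pictures are saved under pics/ and viewed, at most 20 in all, crops included, and the job is handed in when it is done.

Besides the shell and the picture viewer there is one more tool, called after "Emit:" as name([rows], argument=value, ...), one row to a line, values as JSON. move_arm: Moves the arm, as the interface text tells. Its arguments: {"type":"object","properties":{"plan":{"type":"array"},"squeeze":{"type":"number"}},"required":["plan"]}

```bash
mkdir -p pics
cat > h.py <<'E'
import numpy as np, cv2
from scipy.spatial.transform import Rotation as R
from cell import get_obs, capture, camera_params, manip
def save(img,name,crop=None,scale=1):
    if crop: img=img[crop[1]:crop[3],crop[0]:crop[2]]
    if scale!=1: img=cv2.resize(img,None,fx=scale,fy=scale,interpolation=cv2.INTER_CUBIC)
    cv2.imwrite('pics/'+name,img[:,:,::-1])
def cam(name):
    p=camera_params(name); K=np.array(p['K']);d=np.array(p['distortion'])
    if name=='wrist':
        o=get_obs(); T=np.eye(4); q=o['tool_rot']; T[:3,:3]=R.from_quat([q[1],q[2],q[3],q[0]]).as_matrix(); T[:3,3]=o['tool_pos']
        T=T@np.array(p['tool_from_camera'])
    else:
        M=np.eye(4); M[:3,:3]=cv2.Rodrigues(np.array(p['rvec'],float))[0]; M[:3,3]=np.ravel(p['tvec']); T=np.linalg.inv(M)
    return K,d,T
def shot(name):
    c=cam(name); im,dep=capture(name); np.savez('last_%s.npz'%name,im=im,dep=dep,K=c[0],d=c[1],T=c[2]); return im,dep
def load(name):
    f=np.load('last_%s.npz'%name); return f['im'],f['dep'],(f['K'],f['d'],f['T'])
def ray(c,u,v):
    K,d,T=c; x=cv2.undistortPoints(np.array([[[u,v]]],float),K,d)[0,0]
    return T[:3,3],T[:3,:3]@np.array([x[0],x[1],1])
def atz(c,u,v,z):
    o,r=ray(c,u,v); return o+r*(z-o[2])/r[2]
def atd(c,dep,u,v):
    o,r=ray(c,u,v); return o+r*dep[int(round(v)),int(round(u))]
def cloud(c,dep):
    K,d,T=c; h,w=dep.shape; u,v=np.meshgrid(np.arange(w),np.arange(h))
    x=cv2.undistortPoints(np.stack([u.ravel(),v.ravel()],-1).astype(float)[:,None],K,d)[:,0]
    P=np.c_[x,np.ones(len(x))]*dep.ravel()[:,None]
    return (P@T[:3,:3].T+T[:3,3]).reshape(h,w,3)
def proj(c,P):
    K,d,T=c; M=np.linalg.inv(T); return cv2.projectPoints(np.atleast_2d(P).astype(float),cv2.Rodrigues(M[:3,:3])[0],M[:3,3],K,d)[0][:,0]
def totool(P):
    o=get_obs(); q=o['tool_rot']; m=R.from_quat([q[1],q[2],q[3],q[0]]); return m.inv().apply(np.array(P)-o['tool_pos'])
E
python3 - <<'E'
from h import *
o=get_obs(); print(o['tool_pos'],o['tool_rot'],o['finger_gap'],o['time'])
for n in('top','scene'):
    im,d=shot(n); save(im,n+'0.png')
    print(n,load(n)[2][2])
print(camera_params('wrist')['tool_from_camera'],manip.tips_ahead)
E
```

```text
[183.11190363 649.5203128  252.55814898] [-1.18575971e-04  1.36955866e-01  9.90576976e-01 -5.74989218e-04] 85.2458848292724 0.0
top [[-1.97861611e-02 -9.93573687e-01  1.11444320e-01  4.81799150e+02]
 [-9.99804227e-01  1.96770750e-02 -2.07873771e-03  1.75358408e+00]
 [-1.27519154e-04 -1.11463632e-01 -9.93768505e-01  1.06264013e+03]
 [ 0.00000000e+00  0.00000000e+00  0.00000000e+00  1.00000000e+00]]
scene [[ 4.99919660e-01 -6.17507169e-01  6.07260430e-01 -8.37715978e+01]
 [-8.66068577e-01 -3.58348296e-01  3.48585312e-01 -4.14213709e+02]
 [ 2.35681084e-03 -7.00193827e-01 -7.13948913e-01  9.27832018e+02]
 [ 0.00000000e+00  0.00000000e+00  0.00000000e+00  1.00000000e+00]]
[[ 7.81468329e-04 -9.47856376e-01 -3.18696845e-01  8.12069887e+01]
 [ 9.99999157e-01  1.07131540e-03 -7.34194474e-04 -7.16327590e-01]
 [ 1.03733575e-03 -3.18696002e-01  9.47856414e-01 -1.21120090e+02]
 [ 0.00000000e+00  0.00000000e+00  0.00000000e+00  1.00000000e+00]] 22.0
```

View pics/top0.png

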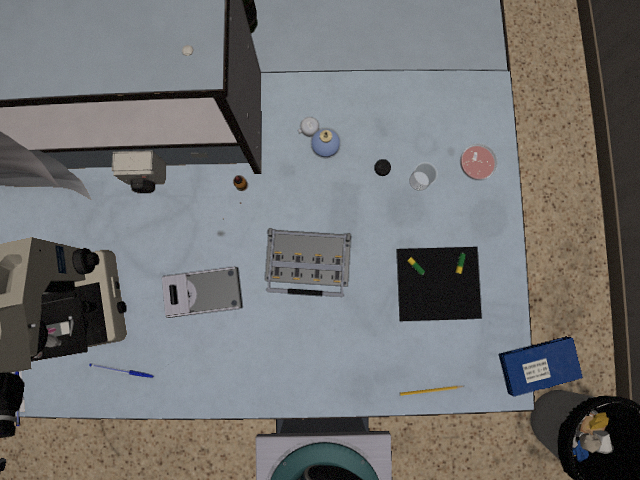

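View pics/scene0.png

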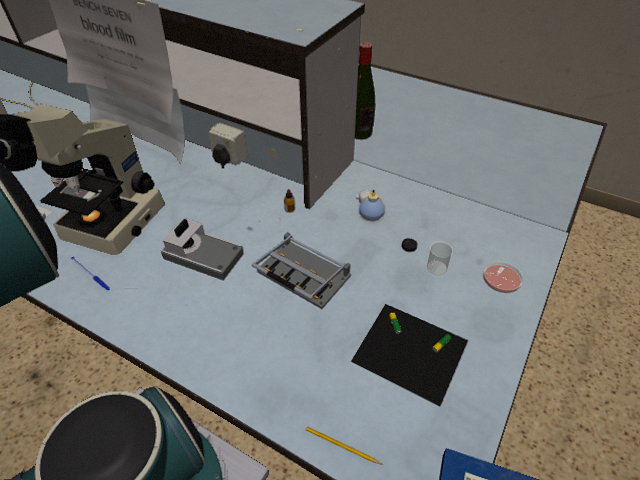

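Top view: the load unit is at (203,292), the dock at (308,262), the mat at (440,284). Two cells lie at about (416,267) and (461,263), and the beaker (423,178) and bottle (240,183) stand behind.

Run:
```python
from h import *
im,dep,c=load('top'); save(im,'top0c.png',(155,215,360,330),3.9)
hsv=cv2.cvtColor(im,cv2.COLOR_RGB2HSV)
m=((hsv[...,1]>120)&(hsv[...,2]>60)).astype(np.uint8); m[:, :397]=0;m[:,482:]=0;m[:246]=0;m[322:]=0
n,l,s,ce=cv2.connectedComponentsWithStats(m)
for i in range(1,n):
    if s[i,4]>20:
        v,u=np.where(l==i); r=cv2.minAreaRect(np.c_[u,v].astype(np.float32)); P=np.array([atz(c,a,b,18) for a,b in cv2.boxPoints(r)]); 
        e=[P[1]-P[0],P[2]-P[1]]; e=max(e,key=np.linalg.norm); print(s[i],P.mean(0),[np.linalg.norm(P[k+1]-P[k]) for k in(0,1)],np.degrees(np.arctan2(e[1],e[0])))
for n,u,v,z in [('unit',203,292,30),('dock',308,262,12),('mat',440,284,3),('beaker',423,178,35),('bottle',240,183,40)]: print(n,atz(c,u,v,z))
```

```text
[456 254   9  20 102] [ 546.45970801 -339.55392601   18.        ] [np.float64(47.59390081954745), np.float64(14.56628412157056)] -20.199113867974116
[408 257  17  18 103] [ 544.17001332 -230.20142268   18.        ] [np.float64(11.989212453046724), np.float64(46.91833683307805)] -136.68122410865885
unit [490.42513335 273.62774597  30.        ]
dock [557.58117756  26.44741833  12.        ]
mat [ 498.50635057 -290.61220887    3.        ]
beaker [ 752.38112418 -253.66952157   35.        ]
bottle [747.18591285 184.7045373   40.        ]
```

View pics/top0c.png

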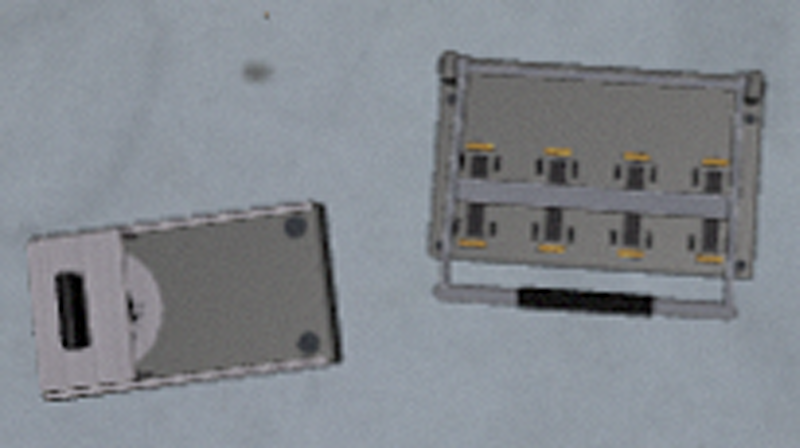

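Run:
```python
from h import *
im,dep,c=load('top')
f=lambda u,v,z: atz(c,155+u/3.9,215+v/3.9,z)
T=np.array([f(u,v,22) for u,v in[(480,146),(559,151),(637,156),(715,161)]]);B=np.array([f(u,v,22) for u,v in[(472,243),(552,248),(630,254),(710,259)]])
print('dock',(T.mean(0)+B.mean(0))/2,np.linalg.norm(T.mean(0)-B.mean(0)),np.diff(T,axis=0)[:,:2])
d=T[0]-T[3]+B[0]-B[3]; print('dock yaw',np.degrees(np.arctan2(-d[0],d[1])))
a,b=f(517,299,40),f(655,303,40);print('grip',a,b,(a+b)/2,np.linalg.norm(a-b))
a,b=f(125,233,30),f(316,203,30); d=a-b; print('unit yaw',np.degrees(np.arctan2(-d[0],d[1])))
d=f(140,381,30)-f(333,361,30); print('unit yaw',np.degrees(np.arctan2(-d[0],d[1])))
print('fin',f(72,310,97), 'right corners',f(314,204,30),f(334,361,30))
X=cloud(c,dep)
v,u=int(215+310/3.9),int(155+72/3.9); print(X[v-1:v+2,u,:])
```

```text
dock [545.45158168  27.84989106  22.        ] 59.31726141687191 [[ -3.99727398 -48.06514351]
 [ -3.9870328  -47.37870544]
 [ -3.99247198 -47.34689568]]
dock yaw -4.873979791542191
grip [487.76544737  74.21703227  40.        ] [483.82929173  -7.50846361  40.        ] [485.79736955  33.35428433  40.        ] 81.82022976576937
unit yaw 7.874227180150448
unit yaw 5.01339294352303
fin [485.38689845 321.71350062  97.        ] right corners [547.03629997 196.8092007   30.        ] [452.84355739 184.93345688  30.        ]
[[488.66534801 323.05134012  96.19440781]
 [486.47958318 323.52549943  94.69211752]
 [484.2825991  323.31962519  95.23625109]]
```

```bash
cat >> h.py <<'E'
def plan(*targets,base=None):
    """targets: (pos, yaw_y_deg[,pitch about tool x? ]) tool down; prints shift (m) and rotvec(deg) from current pose"""
    o=get_obs(); q=o['tool_rot']; m=R.from_quat([q[1],q[2],q[3],q[0]]); p0=o['tool_pos']
    for t in targets:
        pos,yaw=t[0],np.radians(t[1]); y=np.array([np.cos(yaw),np.sin(yaw),0]); z=np.array([0,0,-1.]); M=R.from_matrix(np.c_[np.cross(y,z),y,z])
        if len(t)>2: M=M*R.from_rotvec(t[2],degrees=True)
        print(np.round(m.inv().apply(np.array(pos)-p0)/1000,4).tolist(),np.round((m.inv()*M).as_rotvec(degrees=True),2).tolist())
E
python3 - <<'E'
from h import *
im,dep,c=load('top'); X=cloud(c,dep); ok=dep>0
for y0 in range(380,680,40):
    s=ok&(X[...,1]>y0)&(X[...,1]<y0+40)&(X[...,2]>60)&(X[...,0]>200)&(X[...,0]<640)
    if s.any(): print(y0,X[s][:,0].min(),X[s][:,0].max(),X[s][:,2].max())
plan(([270,480,300],65),([340,270,320],55),([430,265,320],40),([430,265,320],6.5))
E
```

```text
460 261.82888570378566 464.86459308176893 395.47203999580654
500 257.1225284526565 593.1626688437052 393.84279228541345
540 353.9917880421043 600.1643881359539 344.275728802118
580 347.8889190243373 605.2046542077642 291.24725756570376
620 568.5787199197895 589.0123025735411 247.2508712068078
[-0.1296, -0.1397, -0.0472] [-0.06, 0.0, 9.26]
[-0.254, -0.3228, -0.0671] [-0.06, 0.01, 19.26]
[-0.342, -0.3032, -0.0671] [-0.06, 0.01, 34.26]
[-0.342, -0.3032, -0.0671] [-0.06, 0.03, 67.76]
```

Run:
```python
from h import *
im,dep,c=load('top'); X=cloud(c,dep); ok=dep>0
s=ok&(X[...,1]>440)&(X[...,1]<540)&(X[...,2]>100)&(X[...,0]>200)&(X[...,0]<420)
v,u=np.where(s); print(len(v),np.c_[u,v,X[s]][::max(1,len(v)//12)].round())
plan(([170,540,300],70),([210,390,300],60),([340,270,320],50),([430,265,320],30),([430,265,320],6.5))
```

```text
3449 [[ 64. 327. 420. 540. 150.]
 [ 43. 335. 411. 526. 245.]
 [ 26. 339. 409. 518. 307.]
 [ 73. 342. 388. 522. 145.]
 [ 29. 346. 397. 513. 305.]
 [ 40. 350. 383. 533. 242.]
 [ 66. 355. 360. 538. 142.]
 [  8. 365. 371. 518. 352.]
 [ 15. 377. 345. 529. 318.]
 [ 19. 389. 324. 525. 313.]
 [  7. 402. 314. 507. 368.]
 [ 15. 417. 289. 496. 363.]
 [ 11. 436. 259. 502. 365.]]
[-0.0171, -0.109, -0.0473] [-0.06, -0.0, 4.26]
[-0.0963, -0.2426, -0.0471] [-0.06, 0.0, 14.26]
[-0.254, -0.3228, -0.0671] [-0.06, 0.01, 24.26]
[-0.342, -0.3032, -0.0671] [-0.06, 0.02, 44.26]
[-0.342, -0.3032, -0.0671] [-0.06, 0.03, 67.76]
```

Run:
```python
from h import *
plan(([135,440,300],72),([220,395,310],60),([340,290,320],45),([430,265,320],30),([430,265,320],6.5))
```

```text
[-0.0106, -0.2148, -0.0472] [-0.06, -0.0, 2.26]
[-0.1046, -0.235, -0.0571] [-0.06, 0.0, 14.26]
[-0.2486, -0.3035, -0.0671] [-0.06, 0.01, 29.26]
[-0.342, -0.3032, -0.0671] [-0.06, 0.02, 44.26]
[-0.342, -0.3032, -0.0671] [-0.06, 0.03, 67.76]
```

Emit:
move_arm([
  [[-0.003,-0.05,-0.01],[0,0,0],1],
  [[-0.005,-0.1,-0.02],[0,0,0],1],
  [[-0.008,-0.15,-0.04],[0,0,0],0.5],
  [[-0.01,-0.2,-0.047],[0,0,0],0.3],
  [[-0.03,-0.22,-0.05],[0,0,2],0],
  [[-0.07,-0.23,-0.055],[0,0,8],0],
  [[-0.105,-0.235,-0.057],[0,0,14],0],
  [[-0.105,-0.235,-0.057],[0,0,14.3],0],
])

```text
time: 0.9
tool_pos: [222.9, 393.4, 310.6]
tool_rot: [0.0, 0.263, 0.965, 0.0]
ft_force: [-0.6, -0.8, 0.4]
finger_gap: 42.6
grip_force: 0.0
```

Run:
```python
from h import *
o=get_obs(); print(o['tool_pos'],o['joints'],o['finger_gap'],o['time'],o['ft_force'])
plan(([220,395,310],60),([340,290,320],45),([430,265,320],30),([430,265,320],6.5))
```

```text
[222.89531502 393.44867435 310.6037017 ] [ 9.99375523e-01 -3.88517843e-01  1.80443177e+00 -7.43833475e-04
  1.72492736e+00 -4.01546062e-02] 42.62134680828181 0.9 [-0.60682559 -0.80360331  0.35699782]
[0.0033, -0.0001, 0.0006] [0.04, 0.04, -0.45]
[-0.1534, -0.0298, -0.0093] [0.05, 0.04, 14.55]
[-0.2436, -0.0058, -0.0092] [0.05, 0.03, 29.55]
[-0.2436, -0.0058, -0.0092] [0.06, 0.02, 53.05]
```

Emit:
move_arm([
  [[-0.05,-0.01,-0.003],[0,0,7],0],
  [[-0.1,-0.02,-0.006],[0,0,14],0],
  [[-0.15,-0.03,-0.01],[0,0,21],0],
  [[-0.2,-0.01,-0.01],[0,0,28],0],
  [[-0.245,0,-0.01],[0,0,36],0],
  [[-0.28,0.005,-0.01],[0,0,44],0],
  [[-0.285,0.01,-0.01],[0,0,52],0],
  [[-0.285,0.01,-0.01],[0,0,53],0],
])

```text
time: 1.7
tool_pos: [472.9, 260.9, 319.3]
tool_rot: [-0.0, 0.664, 0.747, -0.001]
ft_force: [-1.2, -0.0, -0.2]
finger_gap: 42.9
grip_force: 0.0
```

Run:
```python
from h import *
o=get_obs(); print(o['tool_pos'],o['joints'],o['finger_gap'],o['time'],o['ft_force'])
im,dep=shot('wrist'); save(im,'w1.png'); print(load('wrist')[2][2].round(3))
```

```text
[472.93887858 260.94584463 319.25270194] [ 4.56888017e-01 -1.87179922e-01  1.63120045e+00  1.50818345e-04
  1.69951908e+00  3.39186503e-01] 42.936219070041425 1.7 [-1.16788716 -0.04066117 -0.2426237 ]
[[ 9.93000e-01  1.12000e-01  3.60000e-02  4.63881e+02]
 [ 1.18000e-01 -9.41000e-01 -3.17000e-01  3.41379e+02]
 [-1.00000e-03  3.20000e-01 -9.48000e-01  4.40332e+02]
 [ 0.00000e+00  0.00000e+00  0.00000e+00  1.00000e+00]]
```

View pics/w1.png

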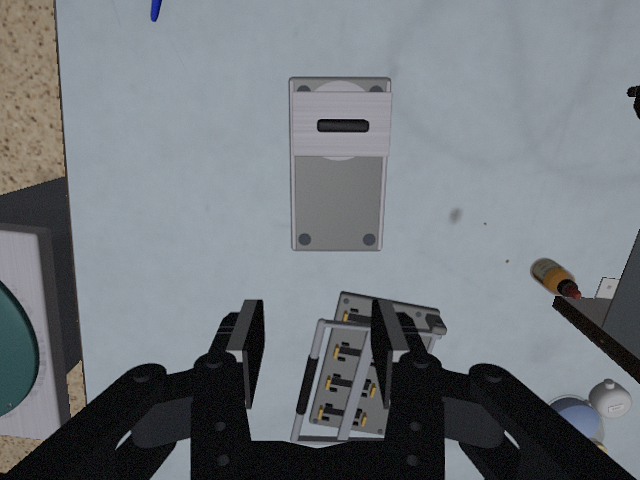

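Run:
```python
from h import *
im,dep,c=load('wrist'); X=cloud(c,dep)
print('depth fin',X[126,343],'top plate',X[200,340], 'cover top',X[145,300])
P={k:atz(c,*k,30) for k in[(291,79),(391,79),(292,250),(382,250)]}; v=list(P.values())
print(np.round(v,1)); C=np.mean(v,0); d=(v[0]+v[1]-v[2]-v[3])/2; print('unit',C,np.linalg.norm(d),np.linalg.norm(v[0]-v[1]),np.degrees(np.arctan2(-d[0],d[1])))
print('fin',atz(c,343,126,97),'ends',atz(c,317,126,97),atz(c,369,126,97))
save(im,'w1c.png',(280,280,450,450),3.5)
```

```text
depth fin [486.898206   325.85253869  97.09964315] top plate [498.59798568 247.98049734  30.82726026] cover top [452.28551566 303.79422204  73.8809946 ]
[[435.7 360.3  30. ]
 [531.2 371.8  30. ]
 [454.  185.9  30. ]
 [552.1 197.6  30. ]]
unit [493.27261393 278.92248425  30.        ] 175.40688956179548 96.19037905664797 6.413232389895282
fin [486.90488795 325.84803135  97.        ] ends [465.42810373 323.27807883  97.        ] [508.39015425 328.44198066  97.        ]
```

View pics/w1c.png

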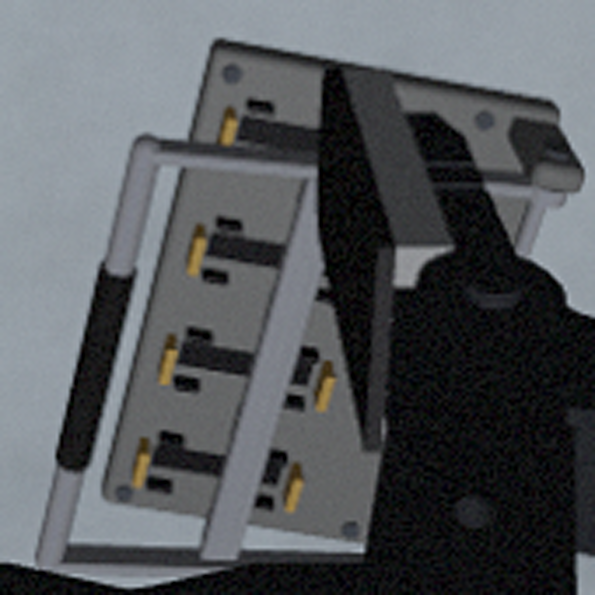

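Run:
```python
from h import *
im,dep,c=load('wrist'); f=lambda u,v,z:atz(c,280+u/3.5,280+v/3.5,z)
a,b=f(118,270,41),f(72,468,41); print('grip',a,b,(a+b)/2,np.linalg.norm(a-b))
N=np.array([f(u,v,20) for u,v in[(228,127),(198,250),(169,360),(142,462)]]); print(N, N.mean(0))
d=N[0]-N[3];print(np.degrees(np.arctan2(-d[0],d[1])))
g=[483.5,33]
plan((g+[200],-4.85),(g+[60],-4.85),(g+[39],-4.85))
```

```text
grip [492.87040411  58.91815385  41.        ] [486.20272956 -26.14659261  41.        ] [489.53656684  16.38578062  41.        ] 85.32566422116109
[[524.98893845 105.64492348  20.        ]
 [521.43997582  55.68663227  20.        ]
 [517.28725328   7.82318992  20.        ]
 [513.16416321 -39.50581951  20.        ]] [519.22008269  32.41223154  20.        ]
-4.6573434536292435
[-0.2279, -0.0163, 0.1197] [-0.08, 0.02, 11.85]
[-0.2278, -0.0161, 0.2597] [-0.08, 0.02, 11.85]
[-0.2278, -0.0161, 0.2807] [-0.08, 0.02, 11.85]
```

Emit:
move_arm([
  [[-0.05,0,0.02],[0,0,4],0],
  [[-0.1,-0.01,0.05],[0,0,8],0],
  [[-0.15,-0.015,0.1],[0,0,11.9],0],
  [[-0.2,-0.015,0.14],[0,0,11.9],0],
  [[-0.228,-0.014,0.18],[0,0,11.9],0],
  [[-0.228,-0.014,0.18],[0,0,11.9],0],
])

```text
time: 2.35
tool_pos: [484.9, 32.4, 139.2]
tool_rot: [0.0, 0.735, 0.678, 0.0]
ft_force: [1.1, 0.4, 0.2]
finger_gap: 42.9
grip_force: 0.0
```

Run:
```python
from h import *
o=get_obs(); print(o['tool_pos'],o['joints'],o['finger_gap'],o['time'],o['ft_force'])
im,dep=shot('wrist'); save(im,'w2.png')
```

```text
[484.91999468  32.39765272 139.17112581] [ 1.41758166e-02 -2.53620880e-01  1.97864631e+00  7.74745925e-05
  1.41566513e+00  9.46616721e-02] 42.91003804783499 2.35 [1.07253771 0.4389466  0.24539753]
```

View pics/w2.png

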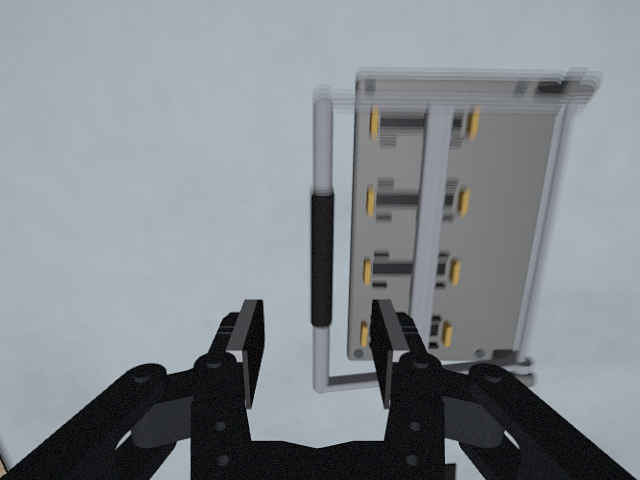

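Run:
```python
from h import *
im,dep,c=load('wrist')
a,b=atz(c,322,193,41),atz(c,320.5,325,41); print('grip',a,b,(a+b)/2,np.linalg.norm(a-b)); X=cloud(c,dep); print(X[260,321],X[230,322])
d=a-b;print(np.degrees(np.arctan2(-d[0],d[1])))
N=np.array([atz(c,u,v,22) for u,v in[(375,122),(371,201),(367,270),(364,334)]]);F=np.array([atz(c,u,v,22) for u,v in[(474,123),(465,202),(456,272),(448,335)]])
print(N.round(1),F.round(1)); O=(N.mean(0)+F.mean(0))/2; d=N[0]-N[3]+F[0]-F[3]; print('dock',O,np.degrees(np.arctan2(-d[0],d[1])),np.linalg.norm(N.mean(0)-F.mean(0)))
t=[486.5,33]; plan((t+[39],-4.85))
```

```text
grip [490.97355034  65.25772746  41.        ] [483.66039428 -18.61552661  41.        ] [487.31697231  23.32110042  41.        ] 84.19147818936933
[487.80362419  34.63111588  64.74268346] [489.58779902  51.18315055  64.90542505]
-4.983184867816838
[[524.5 100.2  22. ]
 [520.4  53.8  22. ]
 [516.2   8.1  22. ]
 [512.2 -39.5  22. ]] [[581.8  95.4  22. ]
 [578.2  48.6  22. ]
 [574.1   2.   22. ]
 [570.2 -45.2  22. ]]
dock [547.1940928   27.91276811  22.        ] -4.870960539975091 57.97043719379145
[0.0039, 0.0033, 0.0945] [-0.3, 0.11, 0.18]
```

Run:
```python
from h import *
im,dep,c=load('wrist'); X=cloud(c,dep)
for u,v in [(321,200),(321,260),(321,315),(432,180),(425,240),(418,290),(500,200),(400,300),(375,122),(365,300),(550,210)]:
    print((u,v),X[v-2:v+3,u-1:u+2].reshape(-1,3).mean(0).round(1), X[v,u].round(1))
print(atz(c,322,193,64),atz(c,320.5,325,64))
```

```text
(321, 200) [490.3  69.9  77.8] [490.3  67.   65. ]
(321, 260) [487.8  34.6  64.7] [487.8  34.6  64.7]
(321, 315) [485.3   2.1  65. ] [485.3   2.6  65.9]
(432, 180) [549.9  69.6  50.1] [549.9  69.6  49.9]
(425, 240) [546.3  36.2  50.4] [546.2  36.2  50.6]
(418, 290) [542.4   5.6  50.4] [542.3   5.9  51. ]
(500, 200) [604.   45.6  12.7] [603.6  45.9  13.6]
(400, 300) [539.1 -20.4  12.8] [539.1 -20.6  12.4]
(375, 122) [524.4 100.3  22.9] [524.3 100.3  23.6]
(365, 300) [514.8 -18.3  12.8] [514.8 -18.4  12.8]
(550, 210) [622.   44.4  38.6] [621.8  44.6  39. ]
[491.05074722  70.26827107  64.        ] [484.50457099  -4.80863115  64.        ]
```

Emit:
move_arm([
  [[0,0.0025,0.04],[0,0,0],0],
  [[0,0.0025,0.077],[0,0,0],0],
  [[0,0.0025,0.077],[0,0,0],-0.3],
  [[0,0.0025,0.077],[0,0,0],-0.8],
  [[0,0.0025,0.077],[0,0,0],-0.8],
  [[0,0.0025,0.077],[0,0,0],-0.8],
  [[0,0.0025,0.077],[0,0,0],-0.8],
], squeeze=25)

```text
time: 3.1
tool_pos: [487.3, 33.5, 65.0]
tool_rot: [-0.001, 0.736, 0.677, -0.001]
ft_force: [-16.5, 1.7, 1.5]
finger_gap: 11.6
grip_force: 25.4
```

Emit:
move_arm([
  [[0,0.009,-0.031],[0,0,0],-0.8],
  [[0,0.026,-0.06],[0,0,0],-0.8],
  [[0,0.05,-0.085],[0,0,0],-0.8],
  [[0,0.079,-0.103],[0,0,0],-0.8],
  [[0,0.112,-0.112],[0,0,0],-0.8],
  [[0,0.146,-0.114],[0,0,0],-0.8],
  [[0,0.173,-0.109],[0,0,0],-0.8],
  [[0,0.188,-0.104],[0,0,0],-0.8],
])

```text
time: 3.9
tool_pos: [676.6, 17.3, 171.3]
tool_rot: [-0.0, 0.736, 0.677, 0.0]
ft_force: [-29.3, 2.7, 19.7]
finger_gap: 20.2
grip_force: 14.1
```

Emit:
move_arm([
  [[0,0,0],[0,0,0],-0.8],
  [[0,0.003,0.002],[0,0,0],-0.8],
])

```text
time: 4.1
tool_pos: [677.4, 17.1, 169.5]
tool_rot: [-0.001, 0.736, 0.677, -0.001]
ft_force: [-49.6, 2.4, 36.8]
finger_gap: 20.5
grip_force: 25.2
```

Emit:
move_arm([
  [[0,-0.005,-0.003],[0,0,0],-0.4],
  [[0,-0.005,-0.003],[0,0,0],0],
  [[0,-0.005,-0.003],[0,0,0],0],
  [[0,-0.005,-0.05],[0,0,0],0],
  [[0,-0.03,-0.1],[0,0,0],0],
  [[0,-0.08,-0.11],[0,0,0],0],
  [[0,-0.12,-0.11],[0,0,0],0],
  [[0,-0.12,-0.11],[0,0,0],0],
])

```text
time: 4.9
tool_pos: [555.9, 27.1, 277.9]
tool_rot: [0.001, 0.737, 0.676, 0.001]
ft_force: [0.9, -0.6, 0.8]
finger_gap: 42.5
grip_force: 0.0
```

Run:
```python
from h import *
o=get_obs(); print(o['tool_pos'],o['ft_force'],o['time'])
im,dep=shot('wrist'); save(im,'w3.png')
im,dep=shot('top');c=load('top')[2];X=cloud(c,dep)
for v in range(215,300,6): print(v,X[v,308].round())
hsv=cv2.cvtColor(im,cv2.COLOR_RGB2HSV)
m=((hsv[...,1]>120)&(hsv[...,2]>60)).astype(np.uint8); m[:, :397]=0;m[:,482:]=0;m[:246]=0;m[322:]=0
n,l,s,ce=cv2.connectedComponentsWithStats(m)
for i in range(1,n):
    if s[i,4]>20: print(s[i],atz(c,*ce[i],18))
```

```text
[555.92784392  27.14436265 277.86994854] [ 0.89520915 -0.59061384  0.77543737] 4.9
215 [567.  12. 591.]
221 [560.  12. 593.]
227 [553.  12. 595.]
233 [547.  12. 593.]
239 [541.  12. 592.]
245 [534.  13. 589.]
251 [528.  13. 586.]
257 [522.  13. 582.]
263 [516.  13. 571.]
269 [510.  14. 561.]
275 [514.  20. 314.]
281 [503.  20. 330.]
287 [493.  19. 355.]
293 [484.  28.  -0.]
299 [470.  28.   3.]
[456 254   9  20 108] [ 544.99768772 -337.98673237   18.        ]
[407 257  18  18 110] [ 544.80232601 -228.67323448   18.        ]
```

View pics/w3.png

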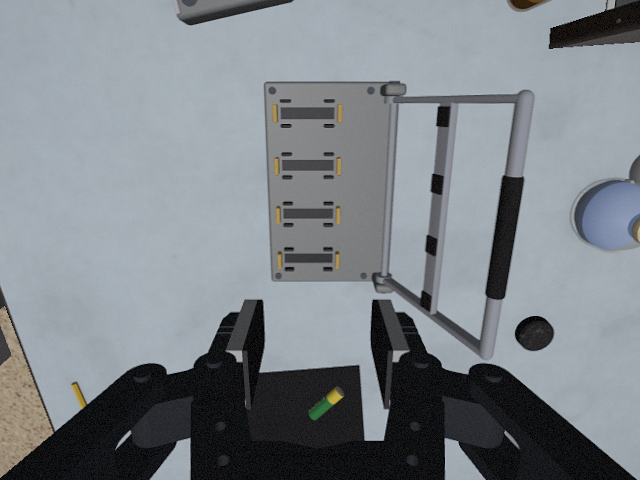

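Emit:
move_arm([
  [[-0.05,0,0],[0,0,0],0],
  [[-0.1,0,0],[0,0,0],0],
  [[-0.15,0,0],[0,0,0],0],
  [[-0.2,0,0.01],[0,0,0],0],
  [[-0.25,0,0.02],[0,0,0],0],
  [[-0.29,0,0.03],[0,0,0],0],
  [[-0.3,0,0.03],[0,0,0],0],
  [[-0.3,0,0.03],[0,0,0],0],
])

```text
time: 5.8
tool_pos: [533.6, -274.0, 244.4]
tool_rot: [-0.001, 0.738, 0.675, -0.0]
ft_force: [1.2, 1.3, -0.5]
finger_gap: 42.8
grip_force: 0.0
```

Run:
```python
from h import *
im,dep,c=load('wrist'); X=cloud(c,dep); print('sleeve',X[238,505],X[225,506])
o=get_obs(); print(o['tool_pos'],o['dq'],o['joints'])
im,dep=shot('wrist'); save(im,'w4.png');c=load('wrist')[2]; X=cloud(c,dep)
hsv=cv2.cvtColor(im,cv2.COLOR_RGB2HSV)
m=((hsv[...,1]>120)&(hsv[...,2]>60)).astype(np.uint8); m=cv2.morphologyEx(m,cv2.MORPH_CLOSE,np.ones((3,3)))
n,l,s,ce=cv2.connectedComponentsWithStats(m)
for i in range(1,n):
    if s[i,4]>200:
        sel=(l==i)&(X[...,2]>14.5)&(X[...,2]<23); 
        if sel.sum()<100: print('skip',s[i]); continue
        r=cv2.minAreaRect(X[sel][:,:2].astype(np.float32)); P=cv2.boxPoints(r);e=max([P[1]-P[0],P[2]-P[1]],key=np.linalg.norm); print(s[i],sel.sum(),r,np.degrees(np.arctan2(e[1],e[0])),np.median(X[sel][:,2]))
```

```text
sleeve [671.11425861  21.02376738 171.06941472] [671.02471897  29.41971144 171.39138728]
[ 533.60260297 -273.96203105  244.43924029] [ 0.04479964 -0.03139907  0.01063156  0.00766232  0.00432064  0.0249526 ] [-5.16850659e-01 -4.38724722e-02  1.62002092e+00 -6.64893939e-07
  1.56698924e+00 -4.28452605e-01]
[302 123  49  52 877] 763 ((545.2394409179688, -231.82266235351562), (47.68983840942383, 12.685521125793457), 42.67976760864258) 42.67981 17.175808509751676
skip [  0 153  46 113 890]
[313 252  52  23 710] 571 ((549.116455078125, -339.52886962890625), (13.336175918579102, 47.49776077270508), 74.29004669189453) -15.709917 17.405644759604
[  45  351   96   72 2818] 370 ((283.6620788574219, -435.0835266113281), (97.35875701904297, 6.1963324546813965), 8.834648132324219) 8.834651 19.544536038175238
skip [149 443  42  37 774]
```

View pics/w4.png

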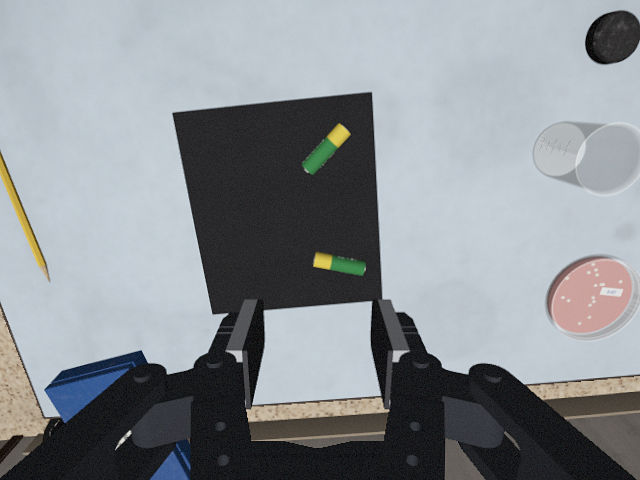

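Run:
```python
from h import *
plan(([545.5,-232,70],-47.3),([545.5,-232,27.5],-47.3))
```

```text
[0.0415, 0.0082, 0.175] [-0.05, -0.02, 42.3]
[0.0414, 0.0082, 0.2175] [-0.05, -0.02, 42.3]
```

Emit:
move_arm([
  [[0.02,0.004,0.04],[0,0,8.5],0],
  [[0.04,0.008,0.08],[0,0,17],0],
  [[0.0415,0.008,0.12],[0,0,25.5],0],
  [[0.0415,0.008,0.16],[0,0,34],0],
  [[0.0415,0.008,0.175],[0,0,42.3],0],
  [[0.0415,0.008,0.175],[0,0,42.3],0],
  [[0.0415,0.008,0.175],[0,0,42.3],0],
])

```text
time: 6.55
tool_pos: [545.7, -230.8, 71.5]
tool_rot: [0.0, 0.93, 0.367, 0.0]
ft_force: [0.2, -0.3, 0.1]
finger_gap: 42.6
grip_force: 0.0
```

Run:
```python
from h import *
o=get_obs();print(o['tool_pos'],o['dq'].round(3))
im,dep=shot('wrist');c=load('wrist')[2]; X=cloud(c,dep)
hsv=cv2.cvtColor(im,cv2.COLOR_RGB2HSV)
m=((hsv[...,1]>120)&(hsv[...,2]>60)).astype(np.uint8); m=cv2.morphologyEx(m,cv2.MORPH_CLOSE,np.ones((3,3)))
n,l,s,ce=cv2.connectedComponentsWithStats(m)
for i in range(1,n):
    sel=(l==i)&(X[...,2]>14.5)&(X[...,2]<23)
    if sel.sum()>200: print(s[i],sel.sum(),cv2.minAreaRect(X[sel][:,:2].astype(np.float32)),X[sel].mean(0))
plan(([545.5,-232,27.5],-47.3))
```

```text
[ 545.71869358 -230.84511868   71.53448868] [-0.009 -0.014 -0.016 -0.001  0.001 -0.009]
[ 301  234   31   95 2540] 2226 ((544.8299560546875, -231.85011291503906), (48.6925048828125, 13.084770202636719), 41.707603454589844) [ 545.73170011 -231.17040818   17.01922715]
[-0.0009, 0.0002, 0.0446] [0.11, -0.05, 0.36]
```

Emit:
move_arm([
  [[-0.001,0,0.025],[0,0,0.5],0],
  [[-0.001,0,0.044],[0,0,0.5],0],
  [[-0.001,0,0.044],[0,0,0.5],0],
  [[-0.001,0,0.044],[0,0,0.5],-0.9],
  [[-0.001,0,0.044],[0,0,0.5],-0.9],
  [[-0.001,0,0.044],[0,0,0.5],-0.9],
  [[-0.001,0,0.044],[0,0,0.5],-0.9],
  [[-0.001,0,0.044],[0,0,0.5],-0.9],
], squeeze=40)

```text
time: 7.4
tool_pos: [545.0, -232.7, 28.4]
tool_rot: [0.001, 0.933, 0.361, 0.001]
ft_force: [-0.2, 0.1, 7.7]
finger_gap: 13.3
grip_force: 39.8
```

Run:
```python
from h import *
plan(([545.5,-232,90],-47.3),([544,-150,110],0),([541.1,-43.8,110],85.13),([541.1,-43.8,37],85.13))
```

```text
[0.0009, -0.0, -0.0616] [0.15, -0.07, -0.41]
[0.055, -0.0617, -0.0817] [0.17, -0.0, -47.71]
[0.1243, -0.1422, -0.0818] [0.15, 0.14, -132.84]
[0.1242, -0.1424, -0.0088] [0.15, 0.14, -132.84]
```

Emit:
move_arm([
  [[0,0,-0.04],[0,0,0],-0.9],
  [[0.001,0,-0.082],[0,0,-8],-0.9],
  [[0.01,-0.01,-0.082],[0,0,-16],-0.9],
  [[0.025,-0.028,-0.082],[0,0,-24],-0.9],
  [[0.04,-0.045,-0.082],[0,0,-32],-0.9],
  [[0.055,-0.062,-0.082],[0,0,-40],-0.9],
  [[0.07,-0.08,-0.082],[0,0,-48],-0.9],
  [[0.08,-0.092,-0.082],[0,0,-56],-0.9],
])

```text
time: 8.2
tool_pos: [541.6, -109.2, 109.5]
tool_rot: [0.001, 0.652, 0.758, 0.0]
ft_force: [-0.4, -0.7, 0.0]
finger_gap: 13.5
grip_force: 39.2
```

Run:
```python
from h import *
o=get_obs();print(o['finger_gap'],o['grip_force'])
plan(([541.1,-43.8,110],85.13),([541.1,-43.8,37],85.13))
```

```text
13.532619708366715 39.20878708362579
[0.0647, 0.0093, -0.0005] [0.05, 0.08, -76.48]
[0.0647, 0.0092, 0.0725] [0.05, 0.08, -76.48]
```

Emit:
move_arm([
  [[0.01,0.001,0],[0,0,-8.5],-0.9],
  [[0.02,0.003,0],[0,0,-17],-0.9],
  [[0.03,0.004,0],[0,0,-25.5],-0.9],
  [[0.04,0.006,0],[0,0,-34],-0.9],
  [[0.05,0.007,0],[0,0,-42.5],-0.9],
  [[0.06,0.009,0],[0,0,-51],-0.9],
  [[0.064,0.009,0],[0,0,-59.5],-0.9],
  [[0.064,0.009,0],[0,0,-68],-0.9],
])

```text
time: 9.0
tool_pos: [541.4, -45.2, 109.5]
tool_rot: [0.001, 0.116, 0.993, 0.0]
ft_force: [-0.4, 0.4, 0.7]
finger_gap: 13.6
grip_force: 39.2
```

Emit:
move_arm([
  [[0,0,0],[0,0,-8.5],-0.9],
  [[0,0,0],[0,0,-8.5],-0.9],
])

```text
time: 9.2
tool_pos: [541.4, -45.7, 109.4]
tool_rot: [0.001, 0.044, 0.999, -0.0]
ft_force: [-0.1, -0.1, -0.6]
finger_gap: 13.0
grip_force: 39.2
```

Run:
```python
from h import *
o=get_obs();print(o['finger_gap'],o['grip_force'],o['joints'])
plan(([541.1,-43.8,37],85.13))
im,dep=shot('wrist'); save(im,'w5.png')
```

```text
13.003465467031189 39.20750856399536 [-1.31227797e-01 -9.58228088e-02  1.89223771e+00  1.60593480e-05
  1.34377149e+00 -1.61383354e+00]
[0.0006, 0.0019, 0.0724] [-0.0, 0.08, -0.18]
```

View pics/w5.png

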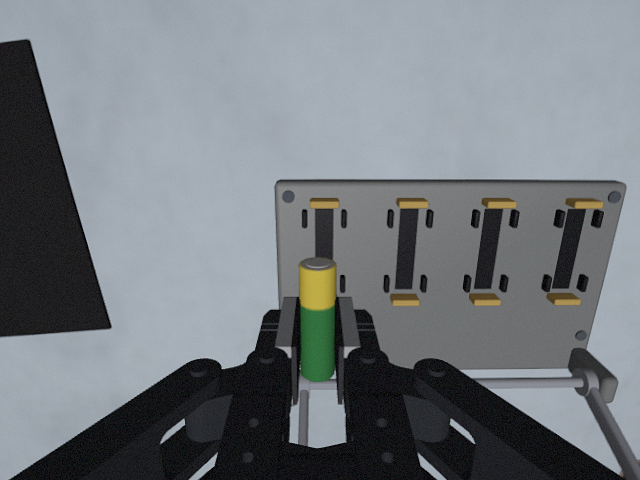

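Run:
```python
from h import *
im,dep,c=load('wrist'); X=cloud(c,dep)
N=np.array([atz(c,u,204,22) for u in(324,412,499,584.5)]);F=np.array([atz(c,u,300,22) for u in(405,485.5,565)])
print(N.round(1),F.round(1)); M=(N[1:]+F)/2; d=M[2]-M[0]; print(M,np.degrees(np.arctan2(-d[0],d[1])), 'bay0',M.mean(0)-d*2, )
O=get_obs()['tool_pos']; print('cell near end',atz(c,318,264,98)[:2]-O[:2],'far',atz(c,317,380,98)[:2]-O[:2],X[320,318])
```

```text
[[511.8 -40.4  22. ]
 [515.9   6.6  22. ]
 [519.9  53.6  22. ]
 [523.9 100.6  22. ]] [[573.2   1.9  22. ]
 [577.5  49.1  22. ]
 [581.8  96.4  22. ]]
[[544.54821306   4.28551038  22.        ]
 [548.68782051  51.34192524  22.        ]
 [552.85990374  98.48038311  22.        ]] -5.042679448278495 bay0 [ 532.07526441 -137.02047255   22.        ]
cell near end [-26.58542642   1.77167109] far [23.35729858 -2.97106414] [537.18917108 -45.94492057  98.58639577]
```

Emit:
move_arm([
  [[-0.0003,0.0025,0.03],[0,0,-0.2],-0.9],
  [[-0.0003,0.0025,0.055],[0,0,-0.2],-0.9],
  [[-0.0003,0.0025,0.065],[0,0,-0.2],-0.9],
  [[-0.0003,0.0025,0.072],[0,0,-0.2],-0.9],
  [[-0.0003,0.0025,0.072],[0,0,-0.2],-0.9],
])

```text
time: 9.75
tool_pos: [542.3, -43.5, 37.2]
tool_rot: [0.001, 0.045, 0.999, -0.0]
ft_force: [-0.0, 0.1, -0.3]
finger_gap: 13.1
grip_force: 40.5
```

Emit:
move_arm([
  [[0,0,0.001],[0,0,0],-0.6],
  [[0,0,0.001],[0,0,0],-0.3],
  [[0,0,0.001],[0,0,0],-0.3],
  [[0,0,-0.03],[0,0,0],-0.3],
  [[0,0,-0.07],[0,0,0],-0.3],
  [[0.0,-0.05,-0.1],[0,0,0],-0.1],
  [[0,-0.1,-0.12],[0,0,0],0],
  [[0,-0.13,-0.12],[0,0,0],0],
])

```text
time: 10.55
tool_pos: [530.7, -174.6, 159.6]
tool_rot: [0.002, 0.044, 0.999, -0.001]
ft_force: [0.2, 0.5, -0.1]
finger_gap: 42.7
grip_force: 0.0
```

```bash
cat > cells.py <<'E'
from h import *
o=get_obs();print(o['tool_pos'],o['dq'].round(2),o['time'])
im,dep=shot('wrist');c=load('wrist')[2]; X=cloud(c,dep)
hsv=cv2.cvtColor(im,cv2.COLOR_RGB2HSV)
m=((hsv[...,1]>120)&(hsv[...,2]>60)).astype(np.uint8); m=cv2.morphologyEx(m,cv2.MORPH_CLOSE,np.ones((3,3)))
n,l,s,ce=cv2.connectedComponentsWithStats(m)
for i in range(1,n):
    sel=(l==i)&(X[...,2]>14.5)&(X[...,2]<30)
    if sel.sum()>200: print(s[i],sel.sum(),cv2.minAreaRect(X[sel][:,:2].astype(np.float32)),X[sel].mean(0))
E
python3 cells.py; python3 -c "
from h import *
im,d=shot('top'); save(im,'top1.png',(250,200,500,340),3.2)
plan(([530,-320,200],85.13),([549,-339.5,90],74.3))"
```

```text
[ 530.69357932 -174.62524742  159.57916845] [-0.72  0.17 -0.19  0.    0.04 -0.71] 10.55
[ 490  194   31   76 1006] 972 ((544.1976318359375, -50.28227615356445), (12.460461616516113, 54.35506820678711), 84.06361389160156) [540.46065022 -49.54090171  23.36603046]
[  75  237   33   62 1455] 847 ((548.486083984375, -340.05291748046875), (12.664361000061035, 48.56623077392578), 71.03524780273438) [ 546.51816803 -338.95745664   17.39291608]
[-0.0132, -0.1428, -0.0419] [-0.09, 0.11, -0.39]
[-0.0337, -0.1603, 0.0681] [-0.07, 0.12, 10.44]
```

View pics/top1.png

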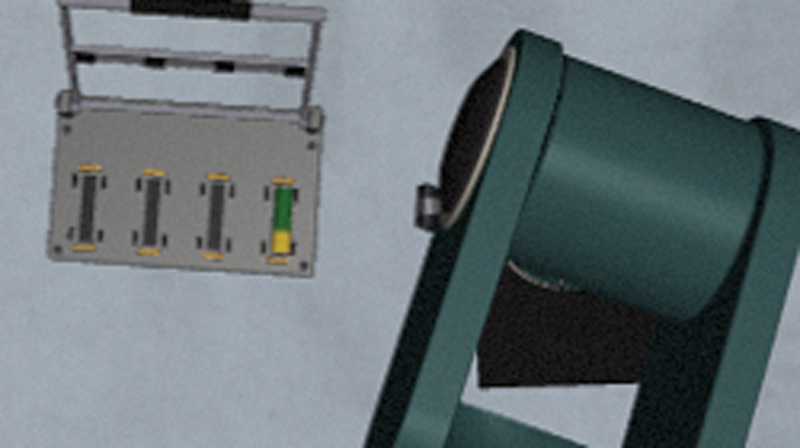

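The cell lies in bay 0 (crop (282,220)), between its contacts. Next is the second cell.

Emit:
move_arm([
  [[-0.01,-0.04,0.01],[0,0,3],0],
  [[-0.02,-0.08,0.03],[0,0,6],0],
  [[-0.03,-0.12,0.05],[0,0,9],0],
  [[-0.034,-0.16,0.07],[0,0,10.5],0],
  [[-0.034,-0.16,0.085],[0,0,10.5],0],
  [[-0.034,-0.16,0.085],[0,0,10.5],0],
  [[-0.034,-0.16,0.085],[0,0,10.5],0],
])

```text
time: 11.35
tool_pos: [550.2, -334.2, 71.6]
tool_rot: [-0.0, 0.135, 0.991, 0.0]
ft_force: [0.8, -0.5, 0.7]
finger_gap: 42.6
grip_force: 0.0
```

```bash
python3 cells.py; python3 -c "
from h import *
plan(([548.8,-339.7,28],74))"
```

```text
[ 550.18950675 -334.23829807   71.6105587 ] [ 0.01 -0.02 -0.01 -0.   -0.   -0.  ] 11.35
[ 292  231   31   95 2543] 2266 ((548.843505859375, -340.1695251464844), (13.083932876586914, 48.84357833862305), 73.43558502197266) [ 547.70708115 -339.74659446   17.04023533]
[0.0002, -0.0057, 0.0444] [-0.01, 0.05, 0.52]
```

Emit:
move_arm([
  [[0.0,-0.006,0.022],[0,0,1],0],
  [[0.0,-0.006,0.044],[0,0,1],0],
  [[0.0,-0.006,0.044],[0,0,1],0],
  [[0.0,-0.006,0.044],[0,0,1],-0.9],
  [[0.0,-0.006,0.044],[0,0,1],-0.9],
  [[0.0,-0.006,0.044],[0,0,1],-0.9],
  [[0.0,-0.006,0.044],[0,0,1],-0.9],
  [[0.0,-0.006,0.044],[0,0,1],-0.9],
])

```text
time: 12.2
tool_pos: [549.3, -341.1, 29.5]
tool_rot: [0.001, 0.144, 0.99, -0.0]
ft_force: [-0.8, 3.2, 8.8]
finger_gap: 13.0
grip_force: 40.3
```

Emit:
move_arm([
  [[0,0,-0.04],[0,0,0],-0.9],
  [[0,0,-0.082],[0,0,0],-0.9],
])

```text
time: 12.4
tool_pos: [548.0, -340.5, 110.1]
tool_rot: [-0.001, 0.144, 0.99, 0.0]
ft_force: [1.0, -0.1, 0.3]
finger_gap: 13.0
grip_force: 39.3
```

Run:
```python
from h import *
o=get_obs();print(o['finger_gap'],o['grip_force'])
plan(([549.5,51.5,110],85.1))
```

```text
12.984812313674892 39.26935136318207
[0.1101, 0.3762, 0.0005] [0.04, -0.09, -11.63]
```

Emit:
move_arm([
  [[0.0137,0.047,0],[0,0,-2],-0.9],
  [[0.0275,0.094,0],[0,0,-4],-0.9],
  [[0.041,0.141,0],[0,0,-6],-0.9],
  [[0.055,0.188,0],[0,0,-8],-0.9],
  [[0.069,0.235,0],[0,0,-9],-0.9],
  [[0.0825,0.282,0],[0,0,-10],-0.9],
  [[0.096,0.329,0],[0,0,-11],-0.9],
  [[0.11,0.376,0],[0,0,-11.6],-0.9],
])

```text
time: 13.2
tool_pos: [549.9, 52.8, 110.6]
tool_rot: [0.001, 0.043, 0.999, 0.0]
ft_force: [1.2, 0.2, 0.2]
finger_gap: 13.3
grip_force: 39.3
```

Emit:
move_arm([
  [[0,0,0],[0,0,0],-0.9],
  [[0,0,0],[0,0,0],-0.9],
])

```text
time: 13.4
tool_pos: [550.1, 51.8, 110.2]
tool_rot: [0.001, 0.042, 0.999, -0.0]
ft_force: [-0.1, -0.6, 0.3]
finger_gap: 13.2
grip_force: 39.3
```

Run:
```python
from h import *
o=get_obs();print(o['finger_gap'],o['grip_force'],o['dq'].round(3))
im,dep=shot('wrist'); c=load('wrist')[2]
save(im,'w6.png'); 
plan(([550,51.8,37],85.1))
hsv=cv2.cvtColor(im,cv2.COLOR_RGB2HSV)
m=((hsv[...,1]>120)&(hsv[...,2]>60)).astype(np.uint8); n,l,s,ce=cv2.connectedComponentsWithStats(m)
print(s[s[:,4]>150])
```

```text
13.164117073746118 39.317033886909485 [-0.043  0.001  0.003 -0.004  0.    -0.008]
[0.0004, 0.001, 0.073] [-0.01, 0.06, 0.0]
[[     0      0    640    480 299579]
 [   129    197     34     10    302]
 [   217    197     31     10    285]
 [   306    197     29     10    255]
 [   393    198     31     10    267]
 [   130    212     45     92   2190]
 [   299    262     38    117   3750]
 [   225    293     28     11    285]
 [   387    293     28     11    285]]
```

View pics/w6.png

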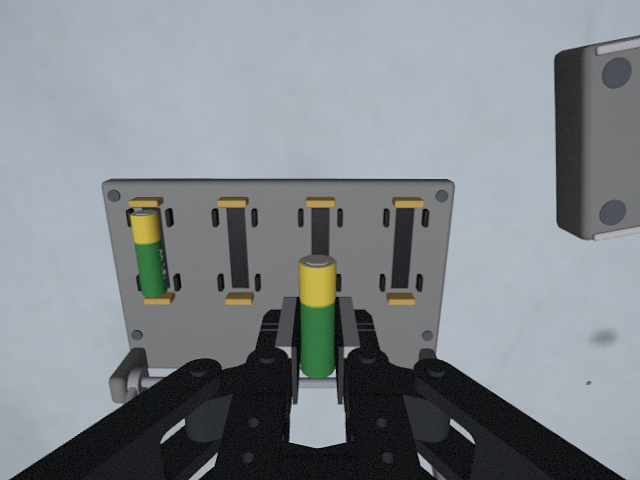

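Emit:
move_arm([
  [[-0.001,0.0008,0.03],[0,0,0],-0.9],
  [[-0.001,0.0008,0.055],[0,0,0],-0.9],
  [[-0.001,0.0008,0.065],[0,0,0],-0.9],
  [[-0.001,0.0008,0.073],[0,0,0],-0.9],
  [[-0.001,0.0008,0.0735],[0,0,0],-0.9],
  [[-0.001,0.0008,0.0735],[0,0,0],-0.9],
])

```text
time: 14.05
tool_pos: [552.2, 51.1, 37.2]
tool_rot: [0.001, 0.044, 0.999, 0.001]
ft_force: [4.3, 7.0, 1.3]
finger_gap: 13.2
grip_force: 43.2
```

Emit:
move_arm([
  [[0,0,0],[0,0,0],-0.6],
  [[0,0,0],[0,0,0],-0.3],
  [[0,0,0],[0,0,0],-0.3],
  [[0,0,-0.03],[0,0,0],-0.3],
  [[0,0,-0.07],[0,0,0],-0.3],
  [[0.0,0,-0.12],[0,0,0],-0.1],
  [[0,-0.0,-0.17],[0,0,0],0],
  [[0,-0.0,-0.17],[0,0,0],0],
])

```text
time: 14.85
tool_pos: [553.0, 51.3, 213.6]
tool_rot: [0.005, 0.043, 0.999, 0.0]
ft_force: [0.0, 0.1, -0.1]
finger_gap: 42.3
grip_force: 0.0
```

```bash
python3 cells.py; python3 -c "
from h import *
im,d,c=load('wrist'); save(im,'w7.png')
plan(([676,17.2,250],-4.87),([676,17.2,174],-4.87))"
```

```text
[553.00994932  51.32970049 213.58698821] [-0.    0.05  0.1   0.   -0.08  0.  ] 14.85
[ 188  174   28   65 1095] 1083 ((544.44921875, -43.39991760253906), (14.885846138000488, 53.923248291015625), 86.40077209472656) [542.88341058 -42.88818421  25.3095636 ]
[ 308  174   21   65 1071] 1065 ((552.7291870117188, 50.41645812988281), (15.419607162475586, 54.072837829589844), 88.34375762939453) [551.20421546  50.31854989  25.37409297]
[-0.1265, -0.0232, -0.0395] [0.29, 0.23, 89.91]
[-0.1261, -0.0233, 0.0365] [0.29, 0.23, 89.91]
```

View pics/w7.png

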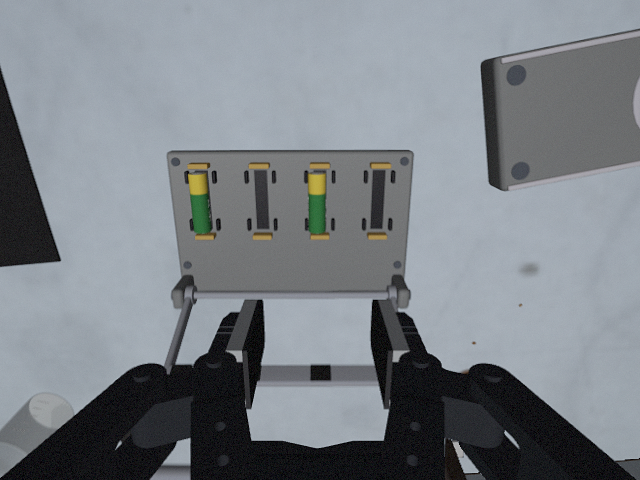

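Both cells are seated in bays 0 and 2, at (200,203) and (317,203). Next I close the lever.

Emit:
move_arm([
  [[0,0,-0.045],[0,0,8],0],
  [[-0.02,-0.004,-0.05],[0,0,16.5],0],
  [[-0.04,-0.008,-0.05],[0,0,25],0],
  [[-0.06,-0.012,-0.05],[0,0,33.5],0],
  [[-0.08,-0.016,-0.05],[0,0,42],0],
  [[-0.1,-0.02,-0.05],[0,0,50.5],0],
  [[-0.12,-0.023,-0.05],[0,0,59],0],
  [[-0.123,-0.023,-0.05],[0,0,67.5],0],
])

```text
time: 15.7
tool_pos: [672.8, 17.2, 253.6]
tool_rot: [-0.001, 0.594, 0.805, -0.001]
ft_force: [0.1, -0.1, 1.1]
finger_gap: 42.9
grip_force: 0.0
```

Emit:
move_arm([
  [[0,0,0],[0,0,8.5],0],
  [[0,0,0],[0,0,17],0],
  [[0,0,0],[0,0,22.5],0],
  [[0,0,0],[0,0,22.5],0],
  [[0,0,0],[0,0,22.5],0],
])

```text
time: 16.2
tool_pos: [671.5, 17.8, 254.9]
tool_rot: [-0.0, 0.736, 0.677, -0.0]
ft_force: [0.3, -0.4, 0.6]
finger_gap: 42.6
grip_force: 0.0
```

Run:
```python
from h import *
o=get_obs();print(o['tool_pos'],o['dq'].round(3))
im,dep=shot('wrist'); c=load('wrist')[2]; X=cloud(c,dep)
save(im,'w8.png')
s=(X[...,2]>150)&(X[...,2]<185)&(abs(X[...,0]-672)<25)&(abs(X[...,1]-17)<38)&(im.max(2)<70)
print(s.sum(),X[s].mean(0),X[s].min(0),X[s].max(0), np.polyfit(X[s][:,1],X[s][:,0],1))
plan(([673,17.3,168],-4.87))
```

```text
[671.50753094  17.84518229 254.94534489] [ 0.001 -0.002 -0.005  0.001  0.003 -0.003]
2739 [673.04150087  19.61894095 169.05080537] [664.13527758 -20.92637393 162.99251643] [681.92664713  54.99806021 172.17247113] [8.15059442e-02 6.71442441e+02]
[-0.0004, 0.0016, 0.0872] [-0.05, 0.01, 0.08]
```

View pics/w8.png

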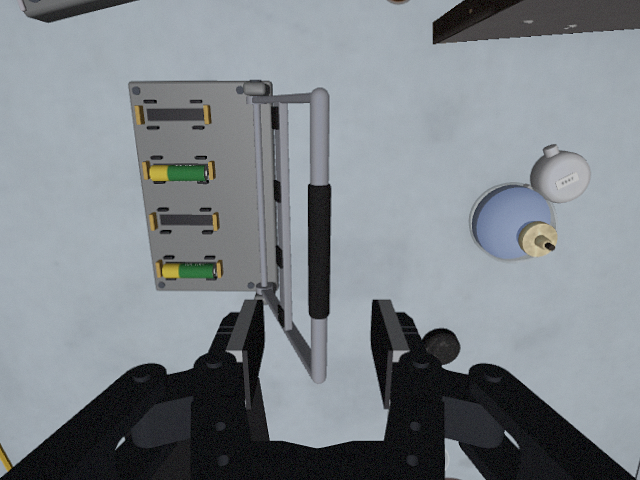

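Emit:
move_arm([
  [[0,0.0015,0.045],[0,0,0],0],
  [[0,0.0015,0.086],[0,0,0],0],
  [[0,0.0015,0.086],[0,0,0],0],
  [[0,0.0015,0.086],[0,0,0],-0.8],
  [[0,0.0015,0.086],[0,0,0],-0.8],
  [[0,0.0015,0.086],[0,0,0],-0.8],
  [[0,0.0015,0.086],[0,0,0],-0.8],
  [[0,0.0015,0.086],[0,0,0],-0.8],
], squeeze=30)

```text
time: 17.05
tool_pos: [672.7, 18.0, 172.7]
tool_rot: [-0.0, 0.737, 0.676, -0.0]
ft_force: [-15.9, 1.4, 6.4]
finger_gap: 11.7
grip_force: 30.9
```

Emit:
move_arm([
  [[0,-0.013,-0.004],[0,0,0],-0.8],
  [[0,-0.04,-0.009],[0,0,0],-0.8],
  [[0,-0.074,-0.008],[0,0,0],-0.8],
  [[0,-0.107,0.002],[0,0,0],-0.8],
  [[0,-0.136,0.02],[0,0,0],-0.8],
  [[0,-0.16,0.044],[0,0,0],-0.8],
  [[0,-0.177,0.074],[0,0,0],-0.8],
  [[0,-0.185,0.1],[0,0,0],-0.8],
])

```text
time: 17.85
tool_pos: [488.0, 33.9, 71.2]
tool_rot: [0.001, 0.737, 0.676, 0.001]
ft_force: [4.4, -1.4, 1.5]
finger_gap: 11.6
grip_force: 32.1
```

Emit:
move_arm([
  [[0,-0.002,0.014],[0,0,0],-0.8],
  [[0,-0.003,0.027],[0,0,0],-0.8],
  [[0,-0.003,0.03],[0,0,0],-0.8],
  [[0,-0.003,0.032],[0,0,0],-0.8],
  [[0,-0.003,0.032],[0,0,0],-0.8],
])

```text
time: 18.35
tool_pos: [485.7, 34.2, 41.5]
tool_rot: [-0.001, 0.737, 0.676, -0.001]
ft_force: [-33.7, 0.4, 38.4]
finger_gap: 11.9
grip_force: 37.6
```

Emit:
move_arm([
  [[0,0.001,-0.001],[0,0,0],-0.5],
  [[0,0.001,-0.001],[0,0,0],-0.1],
  [[0,0.001,-0.001],[0,0,0],0],
  [[0,0.001,-0.001],[0,0,0],0],
  [[0,0.001,-0.03],[0,0,0],0],
  [[0,0.001,-0.07],[0,0,0],0],
  [[0,0,-0.12],[0,0,0],0],
  [[0,0,-0.15],[0,0,0],0],
])

```text
time: 19.15
tool_pos: [486.3, 34.1, 191.7]
tool_rot: [0.001, 0.737, 0.676, 0.001]
ft_force: [0.3, 0.1, -0.5]
finger_gap: 42.8
grip_force: 0.0
```

Emit:
move_arm([
  [[0.0,0,0],[0,0,0],0],
  [[0.0,0,0],[0,0,0],0],
])

```text
time: 19.35
tool_pos: [486.0, 34.1, 188.0]
tool_rot: [0.0, 0.737, 0.676, 0.0]
ft_force: [-0.1, -0.3, -0.7]
finger_gap: 42.4
grip_force: 0.0
```

Run:
```python
from h import *
o=get_obs();print(o['tool_pos'],o['ft_force'])
im,dep=shot('wrist'); c=load('wrist')[2]; X=cloud(c,dep)
s=(X[...,2]>25)&(X[...,2]<80)&(abs(X[...,0]-487)<25)&(abs(X[...,1]-38)<38)&(im.max(2)<70)
print(s.sum(),np.median(X[s],axis=0))
s=(X[...,2]>28)&(X[...,2]<70)&(abs(X[...,0]-547)<20)&(abs(X[...,1]-38)<38)
print('pressure bar',s.sum(),np.median(X[s],axis=0))
save(im,'w9.png')
plan(([486.9,325.8,130],96.4),([486.9,325.8,130],-83.6))
```

```text
[486.01674089  34.06633129 188.02173147] [-0.05507863 -0.34362982 -0.74119235]
1741 [486.12925042  39.92236257  42.08850883]
pressure bar 2094 [547.88883061  41.09418274  37.54948397]
[0.2908, -0.0238, 0.057] [-0.04, -0.04, -101.34]
[0.2908, -0.0238, 0.057] [-0.04, 0.04, 78.66]
```

View pics/w9.png

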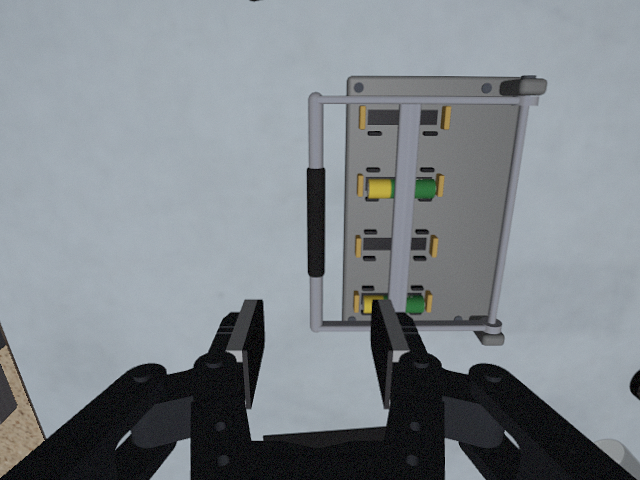

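Emit:
move_arm([
  [[0.035,0,0],[0,0,-8.5],0],
  [[0.07,-0.003,0],[0,0,-17],0],
  [[0.105,-0.006,0],[0,0,-25.5],0],
  [[0.14,-0.01,0],[0,0,-34],0],
  [[0.175,-0.013,0],[0,0,-42.5],0],
  [[0.21,-0.016,0],[0,0,-51],0],
  [[0.245,-0.02,0],[0,0,-59.5],0],
  [[0.27,-0.023,0],[0,0,-68],0],
])

```text
time: 20.2
tool_pos: [485.5, 306.8, 185.8]
tool_rot: [-0.001, 0.23, 0.973, -0.001]
ft_force: [0.2, 0.8, 0.2]
finger_gap: 42.9
grip_force: 0.0
```

Emit:
move_arm([
  [[0,0,0.02],[0,0,-8.5],0],
  [[0,0,0.04],[0,0,-17],0],
  [[0,0,0.05],[0,0,-25.5],0],
  [[0,0,0.05],[0,0,-33.3],0],
  [[0,0,0.05],[0,0,-33.3],0],
])

```text
time: 20.7
tool_pos: [485.6, 304.7, 135.7]
tool_rot: [-0.001, -0.057, 0.998, -0.001]
ft_force: [0.3, -0.1, 0.1]
finger_gap: 42.8
grip_force: 0.0
```

Run:
```python
from h import *
o=get_obs();print(o['tool_pos'],o['dq'].round(2),o['joints'])
im,dep=shot('wrist'); c=load('wrist')[2]; X=cloud(c,dep)
s=(X[...,2]>91)&(X[...,2]<103)&(abs(X[...,0]-487)<30)&(abs(X[...,1]-326)<12)&(im.max(2)<80)
print(s.sum(),cv2.minAreaRect(X[s][:,:2].astype(np.float32)),np.median(X[s],axis=0))
save(im,'w10.png')
plan(([486.9,325.8,100],96.4))
```

```text
[485.58588327 304.70716311 135.7167201 ] [ 0.   -0.01 -0.01 -0.    0.    0.17] [ 5.15917498e-01 -4.66588325e-02  1.80123005e+00 -3.41293504e-05
  1.39013613e+00 -1.16831595e+00]
1723 ((486.3890380859375, 325.95831298828125), (43.9688835144043, 9.719555854797363), 6.455910682678223) [481.6571248  324.82129386  97.08938917]
[-0.0034, 0.0208, 0.0363] [-0.05, -0.11, -0.21]
```

View pics/w10.png

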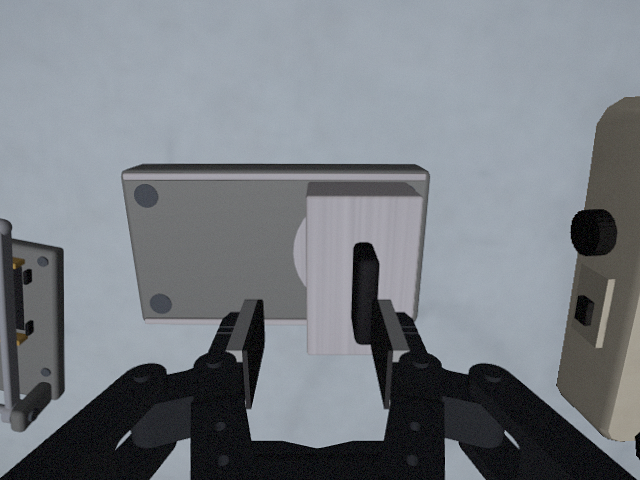

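Emit:
move_arm([
  [[-0.003,0.021,0],[0,0,0],0],
  [[-0.003,0.021,0.02],[0,0,0],0],
  [[-0.003,0.021,0.036],[0,0,0],0],
  [[-0.003,0.021,0.036],[0,0,0],-0.9],
  [[-0.003,0.021,0.036],[0,0,0],-0.9],
  [[-0.003,0.021,0.036],[0,0,0],-0.9],
  [[-0.003,0.021,0.036],[0,0,0],-0.9],
  [[-0.003,0.021,0.036],[0,0,0],-0.9],
])

```text
time: 21.55
tool_pos: [487.0, 326.1, 102.1]
tool_rot: [0.0, -0.055, 0.998, -0.0]
ft_force: [-1.2, -1.1, -3.0]
finger_gap: 9.4
grip_force: 35.1
```

Emit:
move_arm([
  [[0,-0.02,0],[0,0,0],-0.9],
  [[0,-0.045,0],[0,0,0],-0.9],
  [[0,-0.07,0],[0,0,0],-0.9],
  [[0,-0.09,0],[0,0,0],-0.9],
  [[0,-0.1,0],[0,0,0],-0.9],
  [[0,-0.1035,0],[0,0,0],-0.9],
  [[0,-0.1045,0],[0,0,0],-0.9],
])

```text
time: 22.25
tool_pos: [498.4, 225.0, 102.2]
tool_rot: [0.0, -0.055, 0.998, 0.003]
ft_force: [-0.6, 30.5, -7.8]
finger_gap: 9.3
grip_force: 34.3
```

Emit:
move_arm([
  [[0,0.001,0],[0,0,0],-0.5],
  [[0,0.001,0],[0,0,0],0],
  [[0,0.001,0],[0,0,0],0],
  [[0,0.001,-0.04],[0,0,0],0],
  [[0,0.03,-0.06],[0,0,0],0],
  [[0,0.06,-0.06],[0,0,0],0],
  [[0,0.075,-0.06],[0,0,0],0],
  [[0,0.075,-0.06],[0,0,0],0],
])

```text
time: 23.05
tool_pos: [489.8, 298.1, 161.4]
tool_rot: [-0.0, -0.056, 0.998, -0.0]
ft_force: [0.3, 0.2, -0.6]
finger_gap: 42.8
grip_force: 0.0
```

Emit:
move_arm([
  [[0,0,0],[0,0,0],0],
  [[0,0,0],[0,0,0],0],
])

```text
time: 23.25
tool_pos: [490.2, 296.1, 161.4]
tool_rot: [-0.0, -0.055, 0.998, -0.0]
ft_force: [0.8, -0.9, -0.6]
finger_gap: 42.4
grip_force: 0.0
```

Run:
```python
from h import *
o=get_obs();print(o['tool_pos'],o['dq'].round(2))
im,dep=shot('wrist'); c=load('wrist')[2]; X=cloud(c,dep)
A=proj(c,[[486.7,326,64],[486.7,326,30]]); print(A); u,v=A.mean(0).astype(int)
u0,v0=max(0,u-80),max(0,v-70); print(u0,v0)
save(im,'w11.png',(u0,v0,u0+160,v0+130),4.6)
```

```text
[490.18342456 296.08713377 161.36133223] [-0. -0. -0.  0. -0.  0.]
[[370.64497192 250.34390269]
 [364.24403114 232.50722319]]
287 171
```

View pics/w11.png

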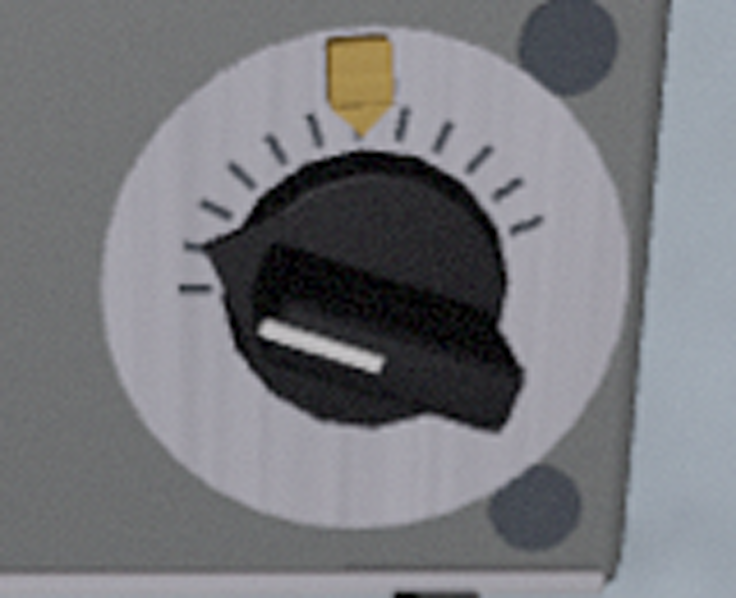

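Run:
```python
from h import *
im,dep,c=load('wrist'); X=cloud(c,dep); f=lambda u,v,z:atz(c,287+u/4.6,171+v/4.6,z)
ang=lambda d:np.degrees(np.arctan2(d[1],d[0]))
a,b=f(258,328,64),f(384,365,64); print('line',a,b,ang(a-b),X[int(171+420/4.6),int(287+500/4.6)])
C=f(365,278,30.5);print('disc',C)
C2=(f(102,280,30.5)+f(628,275,30.5)+f(365,27,30.5)+f(362,528,30.5))/4;print(C2)
bar=[f(280,290,64),f(500,430,64)]
A=np.array([486.6,326,30])
print('nose',ang(f(204,246,34)-A))
for z in(30,33,36): print('tab',ang(f(362,137,z)-A),ang(f(359.5,37,z)-A),ang(f(359.5,37,z)-f(362,137,z)),np.linalg.norm(f(362,137,z)[:2]-A[:2]),np.linalg.norm(f(359.5,37,z)[:2]-A[:2]))
print('ticks: -y tick',ang(f(195,289,30.5)-C2), 'last',ang(f(527,227,30.5)-C2))
```

```text
line [483.56282223 309.33968518  64.        ] [486.7132742  325.90349355  64.        ] -100.76907869960662 [492.23518516 341.35353062  64.32222593]
disc [485.65159598 327.19803741  30.5       ]
[486.43780128 327.22785806  30.5       ]
nose -100.39666159979667
tab -173.97002939533996 -172.41726096818164 -170.06706223969607 21.49804727404915 35.68413625754767
tab -173.00929490369197 -171.8698896139552 -170.06706223969593 22.20815649511423 36.23398956276468
tab -172.10833133384511 -171.33892950730564 -170.06706223969604 22.92412204715014 36.787050842213354
ticks: -y tick -81.52322221325649 last 116.59934117270139
```

Run:
```python
from h import *
plan(([486.6,326.3,110],169.4))
```

```text
[0.0003, 0.0304, 0.0515] [-0.0, -0.04, -73.09]
```

Emit:
move_arm([
  [[0,0.015,0.01],[0,0,-8.5],0],
  [[0,0.03,0.02],[0,0,-17],0],
  [[0,0.0305,0.02],[0,0,-25.5],0],
  [[0,0.0305,0.02],[0,0,-34],0],
  [[0,0.0305,0.03],[0,0,-42.5],0],
  [[0,0.0305,0.04],[0,0,-51],0],
  [[0,0.0305,0.05],[0,0,-59.5],0],
  [[0,0.0305,0.05],[0,0,-68],0],
])

```text
time: 24.1
tool_pos: [486.5, 326.2, 110.2]
tool_rot: [-0.001, -0.606, 0.795, 0.0]
ft_force: [-0.0, 0.1, -0.7]
finger_gap: 42.7
grip_force: 0.0
```

Emit:
move_arm([
  [[0,0,0],[0,0,-5.1],0],
  [[0,0,0],[0,0,-5.1],0],
  [[0,0,0],[0,0,-5.1],0],
])

```text
time: 24.4
tool_pos: [487.0, 326.8, 111.8]
tool_rot: [0.0, -0.638, 0.77, -0.0]
ft_force: [0.9, 0.3, 1.0]
finger_gap: 42.7
grip_force: 0.0
```

Run:
```python
from h import *
o=get_obs();print(o['joints'])
plan(([486.6,326.3,65],169.4))
```

```text
[ 5.47572272e-01 -1.33437861e-03  1.79720377e+00 -6.40258386e-05
  1.34570567e+00 -2.40640212e+00]
[0.0005, 0.0003, 0.0468] [-0.0, -0.0, -0.15]
```

Emit:
move_arm([
  [[0,0,0.025],[0,0,0],0],
  [[0,0,0.046],[0,0,0],0],
  [[0,0,0.046],[0,0,0],0],
  [[0,0,0.046],[0,0,0],-0.9],
  [[0,0,0.046],[0,0,0],-0.9],
  [[0,0,0.046],[0,0,0],-0.9],
  [[0,0,0.046],[0,0,0],-0.9],
  [[0,0,0.046],[0,0,0],-0.9],
])

```text
time: 25.2
tool_pos: [486.5, 327.6, 67.4]
tool_rot: [0.0, -0.639, 0.769, 0.0]
ft_force: [-9.1, -0.9, 7.9]
finger_gap: 9.3
grip_force: 32.2
```

Emit:
move_arm([
  [[0,0,0],[0,0,8],-0.9],
  [[0,0,0],[0,0,16],-0.9],
  [[0,0,0],[0,0,24],-0.9],
  [[0,0,0],[0,0,32],-0.9],
  [[0,0,0],[0,0,40],-0.9],
  [[0,0,0],[0,0,48],-0.9],
  [[0,0,0],[0,0,56],-0.9],
  [[0,0,0],[0,0,64],-0.9],
])

```text
time: 26.0
tool_pos: [486.1, 327.8, 67.4]
tool_rot: [-0.0, -0.132, 0.991, 0.001]
ft_force: [-14.2, 0.4, 8.7]
finger_gap: 9.2
grip_force: 32.4
```

Emit:
move_arm([
  [[0,0,0],[0,0,7],-0.9],
  [[0,0,0],[0,0,7],-0.9],
  [[0,0,0],[0,0,7],-0.9],
])

```text
time: 26.3
tool_pos: [486.1, 327.8, 67.4]
tool_rot: [-0.001, -0.073, 0.997, 0.001]
ft_force: [-13.1, 1.1, 8.5]
finger_gap: 9.8
grip_force: 32.4
```

Run:
```python
from h import *
o=get_obs();q=o['tool_rot'];m=R.from_quat([q[1],q[2],q[3],q[0]]).as_matrix();print(np.degrees(np.arctan2(m[1,1],m[0,1])),o['ft_force'],o['torque'],o['grip_force'],o['finger_gap'])
```

```text
98.42525499626024 [-13.09119866   1.09553612   8.48502514] [-0.05487971  2.16792337 -0.08821929] 32.38408863544464 9.844837906092938
```

Emit:
move_arm([
  [[0,0,0],[0,0,0],-0.6],
  [[0,0,0],[0,0,0],0],
  [[0,0,0],[0,0,0],0],
  [[0,0,-0.045],[0,0,0],0],
  [[0,-0.01,-0.09],[0,0,0],0],
  [[0,-0.03,-0.095],[0,0,2],0],
  [[0,-0.03,-0.095],[0,0,2],0],
  [[0,-0.03,-0.095],[0,0,2],0],
])

```text
time: 27.1
tool_pos: [491.2, 297.4, 160.5]
tool_rot: [-0.0, -0.056, 0.998, 0.0]
ft_force: [-0.5, 0.1, -0.2]
finger_gap: 42.8
grip_force: 0.0
```

Run:
```python
from h import *
o=get_obs();print(o['tool_pos'],o['dq'].round(2))
im,dep=shot('wrist'); c=load('wrist')[2]
A=proj(c,[[486.7,326,64],[486.7,326,30]]); u,v=A.mean(0).astype(int)
u0,v0=max(0,u-80),max(0,v-70); print(u0,v0)
save(im,'w12.png',(u0,v0,u0+160,v0+130),4.6)
```

```text
[491.15892783 297.43358313 160.48759905] [ 0.01  0.02  0.01  0.    0.   -0.  ]
285 170
```

View pics/w12.png

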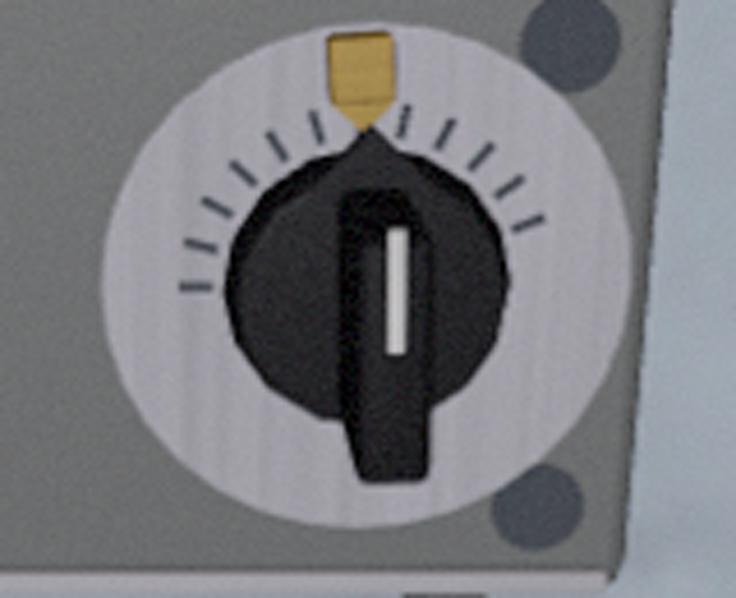

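Run:
```python
from h import *
im,dep,c=load('wrist'); f=lambda u,v,z:atz(c,285+u/4.6,170+v/4.6,z)
ang=lambda d:np.degrees(np.arctan2(d[1],d[0]))
a,b=f(397,228,64),f(396.5,355,64); print('line',ang(a-b),a,b)
bc=b; print('bar edges',ang(f(433,225,64)-f(430,480,64)),ang(f(362,250,64)-f(362,480,64)))
for A in(np.array([486.6,326.3,30]),np.array([486.5,327,30])):
  for z in (34,38): print('nose',z,ang(f(369,128,z)-A))
  for z in (30,33,36): print('tab tip/tail',z,ang(f(364,132,z)-A),ang(f(361,34,z)-A))
print('disc',(f(102,280,30.5)+f(631,275,30.5)+f(369,24,30.5)+f(362,526,30.5))/4)
```

```text
line -171.2650195142821 [468.90180687 324.7278777   64.        ] [485.37783585 327.25935994  64.        ]
bar edges -171.32294842168616 -171.37980769479577
nose 34 -173.90639533233067
nose 38 -172.7472194986864
tab tip/tail 30 -173.43149374654482 -171.99311029406405
tab tip/tail 33 -172.5314172803693 -171.46943859439844
tab tip/tail 36 -171.68525557663887 -170.96115006588917
nose 34 -172.1804711321666
nose 38 -171.08642318731236
tab tip/tail 30 -171.58850642010384 -170.86174416950678
tab tip/tail 33 -170.74546143021368 -170.35511098140418
tab tip/tail 36 -169.9536383273057 -169.86352511838936
disc [486.39675837 327.30924899  30.5       ]
```

Run:
```python
from h import *
plan(([498.3,224.5,130],96.4),([498.3,224.5,101],96.4))
```

```text
[0.0009, -0.0735, 0.03] [-0.01, -0.06, 0.07]
[0.0009, -0.0735, 0.059] [-0.01, -0.06, 0.07]
```

Emit:
move_arm([
  [[0.001,-0.04,0],[0,0,0],0],
  [[0.001,-0.0735,0.01],[0,0,0],0],
  [[0.001,-0.0735,0.035],[0,0,0],0],
  [[0.001,-0.0735,0.059],[0,0,0],0],
  [[0.001,-0.0735,0.059],[0,0,0],0],
  [[0.001,-0.0735,0.059],[0,0,0],-0.9],
  [[0.001,-0.0735,0.059],[0,0,0],-0.9],
  [[0.001,-0.0735,0.059],[0,0,0],-0.9],
])

```text
time: 27.95
tool_pos: [498.8, 225.6, 103.1]
tool_rot: [0.001, -0.057, 0.998, 0.001]
ft_force: [-0.6, 6.5, 1.2]
finger_gap: 9.2
grip_force: 34.9
```

Emit:
move_arm([
  [[0,0,0],[0,0,0],-0.9],
  [[0,0.02,0],[0,0,0],-0.9],
  [[0,0.045,0],[0,0,0],-0.9],
  [[0,0.07,0],[0,0,0],-0.9],
  [[0,0.09,0],[0,0,0],-0.9],
  [[0,0.1,0],[0,0,0],-0.9],
  [[0,0.102,0],[0,0,0],-0.9],
  [[0,0.103,0],[0,0,0],-0.9],
])

```text
time: 28.75
tool_pos: [487.3, 327.0, 103.1]
tool_rot: [0.001, -0.057, 0.998, 0.0]
ft_force: [-1.6, -3.1, 7.2]
finger_gap: 9.1
grip_force: 35.8
```

Emit:
move_arm([
  [[0,0.0015,0],[0,0,0],-0.9],
  [[0,0.003,0],[0,0,0],-0.9],
  [[0,0.003,0],[0,0,0],-0.9],
])

```text
time: 29.05
tool_pos: [487.1, 328.4, 103.1]
tool_rot: [0.0, -0.056, 0.998, -0.001]
ft_force: [-1.4, -12.4, 10.9]
finger_gap: 8.8
grip_force: 36.1
```

Emit:
move_arm([
  [[0,0,0],[0,0,0],-0.5],
  [[0,0,0],[0,0,0],0],
  [[0,0,0],[0,0,0],0],
  [[0,0,-0.04],[0,0,0],0],
  [[0,0,-0.09],[0,0,0],0],
  [[0,0,-0.14],[0,0,0],0],
  [[0.03,-0.04,-0.18],[0,0,0],0],
  [[0.06,-0.08,-0.2],[0,0,0],0],
])

```text
time: 29.85
tool_pos: [443.6, 256.9, 296.7]
tool_rot: [0.001, -0.057, 0.998, 0.0]
ft_force: [0.5, -0.5, -0.8]
finger_gap: 42.8
grip_force: 0.0
```

Emit:
move_arm([
  [[0,0,0],[0,0,0],0],
  [[0,0,0],[0,0,0],0],
  [[0,0,0],[0,0,0],0],
])

```text
time: 30.15
tool_pos: [444.0, 257.4, 293.4]
tool_rot: [-0.001, -0.056, 0.998, -0.0]
ft_force: [0.4, 0.2, -0.1]
finger_gap: 42.7
grip_force: 0.0
```

Run:
```python
from h import *
o=get_obs();print(o['tool_pos'],o['dq'].round(2),o['ft_force'])
im,dep=shot('wrist'); c=load('wrist')[2]; X=cloud(c,dep)
s=(X[...,2]>91)&(X[...,2]<103)&(abs(X[...,0]-487)<30)&(abs(X[...,1]-326)<14)&(im.max(2)<80)
print(s.sum(),cv2.minAreaRect(X[s][:,:2].astype(np.float32)) if s.sum()>50 else '')
save(im,'w13.png')
```

```text
[444.00977549 257.4251351  293.41534804] [ 0.01  0.02 -0.   -0.    0.    0.  ] [ 0.39192525  0.21309538 -0.11613342]
526 ((485.38092041015625, 326.3959045410156), (42.05301284790039, 9.21471118927002), 6.321119785308838)
```

View pics/w13.png

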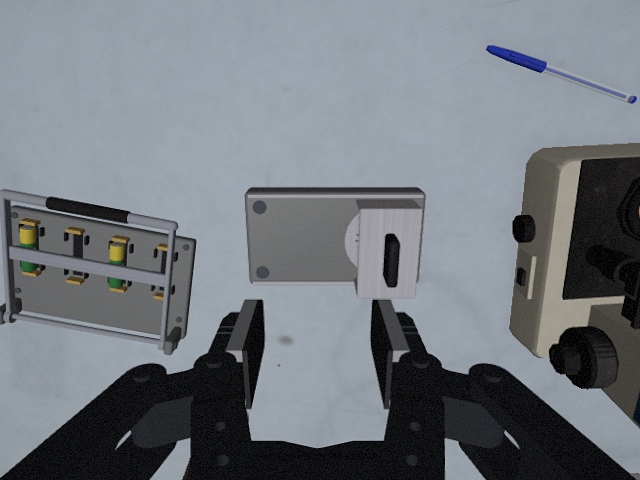

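The lever is shut over both cells, at (30,248) and (118,263). The cover is back over the dial, with its fin at (391,260), 326 mm along y as at the start.

```bash
python3 -c "
from cell import manip
print(manip.finish_job())"
```

```text
the job is handed in; nothing more can be done
None
```

The job is done and handed in: both cells found on the mat lie in bays 0 and 2 under the shut lever, the dial points at the tab to within about 1–2° by my camera reading, and the cover is fully over the dial.

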